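Unstack the cartridge-setup kit and put it away

ROBOT

A 6-joint arm with a two-finger parallel gripper is mounted at the origin on the work surface. World frame = base frame: x ahead of the robot, y to its left, z up, the work surface at z = 0. Lengths are in mm, angles in degrees, forces in N, time in s.
With the tool pointing down it reaches from about 350 to 850 mm from the base axis. Payload 8.1 kg.
Tool frame: the origin (TCP) lies midway between the tips of the shut fingers; the grasp point (between the pads) lies 19 mm behind it; z points along the fingers, y is the direction in which the jaws open and shut (so a half turn about z gives the same grasp; the last joint's range is limited). The gripper opens to 85 mm and grips with 20 to 120 N. Pads are 22 mm wide; open, the fingers measure 114 mm over their backs; the gripper's body (76 mm by 85 mm) begins 54 mm behind the grasp point. The pads swing forward as they close: fully open they stand 13 mm farther back than shut.
Start: joints at [-68.434, 7.471, 85.268, -0, 87.261, -4.893], TCP at [267.356, -537.146, 231.292] pointing down, gripper open.
Joint ranges: [-169.43, 169.43], [-51.17, 129.36], [1.28, 143.12], [-76.62, 256.62], [0, 156.53], [-152.29, 152.29]. Speed limits (degrees/s): [136.94, 136.94, 159.86, 180, 180, 180].

INTERFACE

Orientations are given as [roll, pitch, yaw] about the fixed x, y, z axes, in that order (R = Rz(yaw) Ry(pitch) Rx(roll)).
In Python, from bench import r gives the robot as it stands.
- The arm moves only by the shell command python3 -m jog 'ROWS' [FORCE]. ROWS is JSON, a list of rows, each a list of 5 numbers: the shift along the tool's x, y, z in m, then the turn about the tool's z in rad, then the opening, from 0 (shut) to 1 (fully open). A call has 1 to 20 rows; each row is the pose to reach, as a shift and turn from the pose measured when the call began, along the tool's axes at that moment; what a row does not reach only later rows make up. A row lasts 1/10 s, in which the tool goes at most 50 mm and 8.59 degrees, less where a joint would pass 70% of its speed; a pose out of reach is approached as far as the arm can. A call with a gripper value outside its range is refused whole. The fingers move at their own pace and stop on an object; FORCE is the grip in N (left out, the last holds). Time passes only in rows, so rows that repeat a pose let the fingers close. It gives the time, the measured TCP pose, the force and the opening at its end, in the units of the state.
- r.sense(): the state, without advancing time (a new reading comes with each control period).
- r.snapshot(name): name is "scene" or "top"; returns a dict with "pixels" (384x512x3 uint8, red, green, blue), "K" (3x3 intrinsics, pixels), "k1" (the pictures are not rectified: a ray, as slopes to the right and down, at radius r is drawn at 1 + k1 r^2 times it, then the intrinsics apply), "R" (3x3) and "t" (3): a world point X has camera coordinates R X + t. Camera axes: x right, y down, z forward; pixel columns grow to the right and rows downward; lengths in mm; the calibration is good to about 2 mm. A picture is of the moment at which its call begins. There is no depth.
- r.hand_in(): hands the job in, once; it reports no verdict.
The state is a dict: "time": time; "joint_pos": joint angles; "qd": joint speeds; "joint_efforts": joint torques, N m; "tool_pos": TCP position; "tcp_rot": TCP orientation; "ft_force": force on the tool from outside, world axes, zero at the start; "wrist_torque": the same for the moment, N m; "finger_gap": finger opening in mm.
Only numpy, scipy, OpenCV 4.12 (cv2) and the standard library are available. Lean on these libraries where they do the work, as an engineer would, in place of code of your own. Each camera call takes 0.05 s, during which the arm holds its last target.

TASK

The turntable setup kit has been left piled up: lift the pile apart from the top, one thing at a time and kept upright, and stand the aluminium record clamp in the middle of the round rubber disc, lay the steel stylus mirror in the middle of the rectangular cork pad and the bamboo box in the middle of the black steel riser, each lying squarely along its place. Fill the gap between the two cartridge cases in the clear acrylic tray with the tabbed wooden filler block, seated down on the tray's floor. Do not shift the little bottle or the stylus gauge, and leave everything released and at rest.

Things in the scene. Friction and masses are not known exactly. Their poses are not given: they have to be found in the camera images.
- clamp: Record clamp, brushed aluminium, round: base disc 50 mm diameter and 12 mm high, on it a grip knob 36 mm diameter (with a thin dark band) up to 44 mm height. Starts on top of the mirror, about central (within 5 mm). Origin: centre of its underside, z up along its axis. About 250 g.
- mirror: Stylus mirror, a plain slab of polished stainless steel 44 (own x) x 96 (own y) x 12 mm (z). Starts lying on the lid of the bamboo box, roughly central, under the clamp. Origin: centre of its underside. Grip it across its x (44 mm). About 350 g.
- bamboo_box: Closed bamboo box with a flat sliding lid, 60 (own x) x 140 (own y) x 38 mm (z), the lowest of the pile, on the table. It stays shut. Origin: centre of its underside. Grip it across its x (60 mm). About 250 g.
- filler: Plywood filler block standing alone on the table: block 60 (own x) x 40 (own y) x 22 mm (z) with an upright grip tab on its middle, 16 mm (x) x 36 mm (y), from 22 up to 53 mm height. Origin: centre of its underside. Grip the tab across x. About 70 g.
- rubber_disc: Place of the clamp: flat round black rubber disc, 84 mm diameter, 6 mm thick, fixed on the table. Origin: centre of its underside; its top is 6 mm above.
- cork_pad: Place of the mirror: flat rectangular cork pad, 80 (own x) x 124 (own y) x 6 mm, fixed on the table. Origin: centre of its underside; its top is 6 mm above. The mirror's long side goes along the pad's long side (either way round).
- riser: Place of the bamboo box: low black steel riser (a little bridge), flat top 100 (own x) x 180 (own y) mm, top 30 mm above the table, fixed. Origin: on the table under its centre. The box's long side goes along the riser's long side (either way round).
- tray: Place of the filler: fixed clear acrylic tray, 78 (own x) x 156 (own y) x 25 mm, floor 3 mm thick. A black cartridge case fills each y end, level with the rim; between them is a gap 70 (x) x 50 mm (y), 22 mm deep. Origin: on the table under the centre of the gap. The filler goes in x along x (either way round), 5 mm free on each side, underside 3 mm above the origin.
- gauge: Bystander: black stylus-force gauge, flat loose box 45 (own x) x 110 (own y) x 16 mm, on it a small aluminium pan up to 21 mm and a display. Origin: centre of its underside. Leave it where it is.
- bottle: Bystander: small loose bottle, 28 mm diameter, 55 mm high, standing among the things about straight ahead of the robot. Origin: centre of its underside. Leave it where it is.
Not all that is in view belongs to the job. Leave any orange or pink look-alike of the rubber_disc alone.

How it is judged:
By the outcome, as a careful person would: the job done as asked, in the order asked, and still so for the second after the job is handed in, with the robot touching nothing.
It also fails if it takes over 120 s, if anything falls off the work surface, if the arm or the gripper's body presses on something with over 40 N, if the wrist force passes 120 N, or if a joint passes its speed limit or range.

## Working session

There is one attempt and no reset: what is moved stays moved. The work goes in short steps, Python scripts to look and compute and a shell command to move; the robot and the scene stay as the last step left them, time stands still between calls to the robot, and variables do not carry over. Pictures are saved under pics/ and viewed, and the job is handed in when it is done.

```bash
ls -a; mkdir -p pics; python3 - <<'E'
from bench import r
import cv2
s=r.sense();print(s)
for n in("scene","top"):
    d=r.snapshot(n);cv2.imwrite(f"pics/{n}0.png",cv2.cvtColor(d["pixels"],cv2.COLOR_RGB2BGR));print(d["K"],d["k1"],d["R"],d["t"])
E
```

```text
.
..
pics
{'time': 0.0, 'joint_pos': array([-6.84344709e+01,  7.51556407e+00,  8.53307508e+01,  4.80652500e-04,
        8.72617376e+01, -4.89430501e+00]), 'qd': array([ 0.08973299,  0.08050035, -0.05569325,  0.02167399, -0.02914058,
        0.01396027]), 'joint_efforts': array([-2.65767732e-03, -5.69401753e+01, -5.00562394e+01, -5.55778570e-04,
        1.47887907e-02, -1.91029017e-05]), 'tool_pos': array([ 267.14590714, -536.6179908 ,  230.22558176]), 'tcp_rot': array([-1.79892382e+02, -9.69711466e-03,  2.64598015e+01]), 'ft_force': array([ 0.5657209 , -0.37262223,  0.1302598 ]), 'wrist_torque': array([-0.00505194, -0.01608383,  0.00782333]), 'finger_gap': 85.2452838128027}
[[449.28998658   0.         261.68176899]
 [  0.         449.28998658 192.47094329]
 [  0.           0.           1.        ]] -0.07408799976011446 [[-0.51895671  0.85460282 -0.0183837 ]
 [ 0.62362577  0.3638123  -0.69190426]
 [-0.58461512 -0.37053291 -0.72175517]] [ 252.14078604 -271.21715118 1765.33503046]
[[371.06684278   0.         253.9661926 ]
 [  0.         371.06684278 193.36929255]
 [  0.           0.           1.        ]] -0.08837266364997096 [[ 0.01545152 -0.99927564  0.03477709]
 [-0.99860257 -0.01718044 -0.04997739]
 [ 0.05053867 -0.03395626 -0.99814469]] [ -28.53289162  459.11087917 1046.5203002 ]
```

View pics/scene0.png

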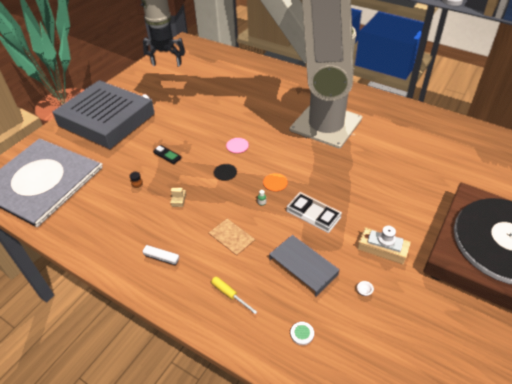

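View pics/top0.png

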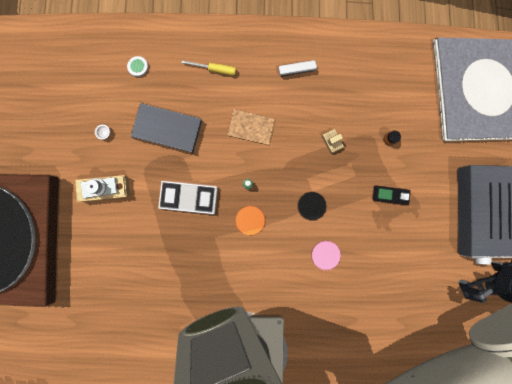

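The objects, with their pixels in the top image:
- **Pile:** (101,188), clamp on mirror on box.
- **Places:** tray (188,198), riser (167,128), cork (251,126).
- **Filler:** (333,141).
- **Bystanders:** bottle (249,184), gauge (392,195).
- **Could pass for the rubber disc:** black disc (312,206), orange (250,221), pink (326,255), small black knob (393,137). I choose the black one.
- **Could pass for the clamp:** white cup (102,132), green/white tin (138,67). The clamp is the one on the pile.
- **Could pass for the mirror or box:** white bar (297,69).

Next I'll check these in close crops.

```bash
cat > h.py <<'E'
import numpy as np, cv2
from bench import r
def snap(n,k=1):
    ds=[r.snapshot(n) for _ in range(k)]
    d=ds[0]; d["f"]=np.mean([x["pixels"].astype(float) for x in ds],0); d["t"]=np.array(d["t"]);d["R"]=np.array(d["R"]);d["K"]=np.array(d["K"]);return d
def proj(d,X):
    X=np.atleast_2d(X).astype(float)
    return cv2.projectPoints(X,cv2.Rodrigues(d["R"])[0],d["t"],d["K"],np.array([d["k1"],0,0,0.]))[0].reshape(-1,2)
def unproj(d,uv,z):
    uv=np.atleast_2d(uv).astype(float)
    n=cv2.undistortPoints(uv.reshape(-1,1,2),d["K"],np.array([d["k1"],0,0,0.])).reshape(-1,2)
    ray=np.c_[n,np.ones(len(n))]@d["R"]; c=-d["R"].T@d["t"]
    s=(z-c[2])/ray[:,2]; return c+ray*s[:,None]
def crop(d,u,v,w,h,s,name,polys=()):
    im=cv2.cvtColor(d["f"].astype(np.uint8),cv2.COLOR_RGB2BGR)[v:v+h,u:u+w]
    im=cv2.resize(im,None,fx=s,fy=s,interpolation=cv2.INTER_CUBIC)
    for p,c in polys:
        q=((proj(d,p)-[u,v]+.5)*s-.5)
        cv2.polylines(im,[np.round(q*16).astype(np.int32)],True,c,1,cv2.LINE_AA,4)
    cv2.imwrite(name,im)
E
python3 - <<'E'
from h import *
d=snap("top",4);e=snap("scene",4)
import pickle;pickle.dump((d,e),open("s0.pkl","wb"))
crop(d,60,90,200,140,4,"pics/c1.png");crop(d,220,100,200,140,4,"pics/c2.png");crop(e,200,170,230,160,3,"pics/c3.png")
E
```

```text
(no output)
```

View pics/c1.png

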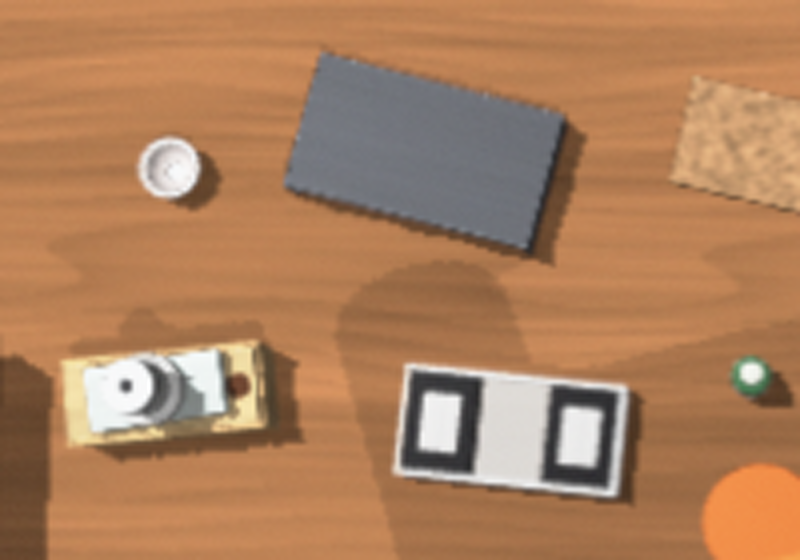

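View pics/c2.png

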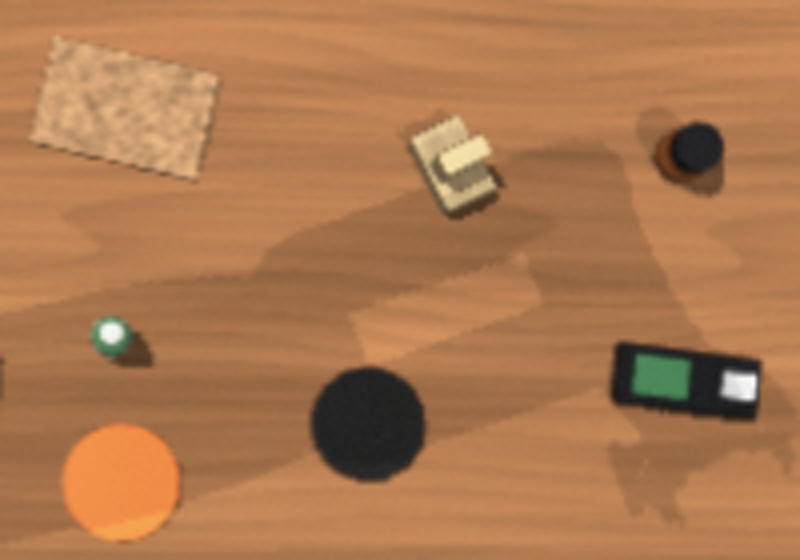

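View pics/c3.png

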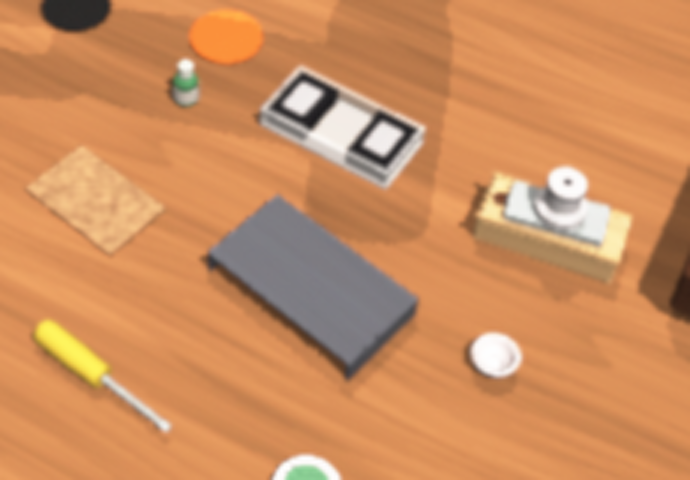

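```bash
cat > fit.py <<'E'
from h import *
from scipy.optimize import least_squares
def rect(p,w,h,z):
    x,y,a=p;c,s=np.cos(a),np.sin(a)
    q=np.array([[-w,-h],[w,-h],[w,h],[-w,h]])/2
    return np.c_[q@np.array([[c,s],[-s,c]])+[x,y],np.full(4,z)]
def fitrect(d,uv,w,h,z):
    uv=np.array(uv,float);W=unproj(d,uv,z)[:,:2];best=None
    for k in range(4):
      for fl in (1,-1):
        U=np.roll(uv[::fl],k,0)
        c=W.mean(0)
        for a0 in np.arange(-90,90,30):
            o=least_squares(lambda p:(proj(d,rect(p,w,h,z))-U).ravel(),[*c,np.radians(a0)],x_scale=[1,1,.01])
            if best is None or o.cost<best.cost:best=o
    p=best.x.copy();p[2]=(np.degrees(p[2])+90)%180-90
    return p,np.sqrt(best.cost/4)
E
cat > m.py <<'E'
from fit import *
import pickle
d,e=pickle.load(open("s0.pkl","rb"))
A=lambda q,o,s:(np.array(q)+.5)/s-.5+o
T={'riser':([(321,52),(566,118),(530,250),(287,187)],(60,90),100,180,30),
'tray':([(407,364),(629,386),(617,496),(394,474)],(60,90),78,156,25),
'box':([(62,361),(263,341),(272,428),(70,447)],(60,90),60,140,38),
'mirror':([(83,372),(219,348),(226,407),(92,432)],(60,90),44,96,50),
'cork':([(54,37),(219,76),(198,181),(31,142)],(220,100),80,124,6),
'fillerblock':([(412,148),(462,117),(497,186),(452,215)],(220,100),60,40,22),
'fillertab':([(440,155),(482,136),(491,153),(447,174)],(220,100),16,36,53),
'gauge':([(617,343),(760,358),(755,420),(612,404)],(220,100),45,110,16)}
for k,(q,o,w,h,z) in T.items(): print(k,*[np.round(x,2) for x in fitrect(d,A(q,o,4),w,h,z)])
S={'riser':([(280,198),(416,300),(350,362),(209,252)],100,180,30),'tray':([(301,67),(424,130),(386,176),(262,110)],78,156,25),
'mirror':([(514,183),(610,203),(604,240),(505,210)],44,96,50),'cork':([(83,148),(162,208),(112,252),(27,189)],80,124,6),'box':([(496,176),(630,216),(612,262),(478,224)],60,140,38)}
for k,(q,w,h,z) in S.items(): print('S',k,*[np.round(x,2) for x in fitrect(e,A(q,(200,170),3),w,h,z)])
P=lambda d,q,o,s,z:np.round(unproj(d,A([q],o,s),z)[0],1)
print('clamp',P(d,(126,386),(60,90),4,94),P(e,(567,182),(200,170),3,94))
print('disc',P(d,(368,424),(220,100),4,6)); print('bottle',P(d,(111,333),(220,100),4,55))
E
python3 m.py
```

```text
riser [641.03 231.38 -13.68] 0.4
tray [445.16 165.82  -4.75] 0.16
box [465.36 406.17   6.64] 0.47
mirror [467.63 409.79  10.92] 0.34
cork [653.07  -9.71 -11.69] 0.23
fillerblock [ 613.52 -248.1    30.64] 0.64
fillertab [ 616.03 -246.9    25.9 ] 0.38
gauge [ 461.62 -421.33   -4.99] 0.16
S riser [645.16 237.56 -14.22] 0.81
S tray [449.43 171.24  -5.77] 0.26
S mirror [467.96 413.5   11.09] 0.58
S cork [657.06  -4.45 -11.74] 0.76
S box [472.11 412.48   7.9 ] 1.15
clamp [467.1 412.2  94. ] [469.8 414.8  94. ]
disc [ 427.3 -188.3    6. ]
bottle [485.8  -1.1  55. ]
```

```bash
cat >> fit.py <<'E'
from scipy.optimize import minimize
def refine(d,p,w,h,z,sig=1.0,sides=(0,1,2,3)):
    g=cv2.GaussianBlur(d["f"].astype(np.float32),(0,0),sig)
    G=np.sqrt(sum(cv2.Sobel(g,cv2.CV_32F,*o)**2 for o in((1,0),(0,1))).sum(2))
    def pts(p):
        R=rect([p[0],p[1],np.radians(p[2])],w,h,z);t=np.linspace(.06,.94,60)[:,None]
        return np.vstack([R[i]*(1-t)+R[(i+1)%4]*t for i in sides])
    def c(p):
        q=proj(d,pts(p)).astype(np.float32)
        return -cv2.remap(G,q[:,0].reshape(-1,1),q[:,1].reshape(-1,1),cv2.INTER_CUBIC).mean()
    o=minimize(c,p,method='Nelder-Mead',options=dict(initial_simplex=np.array([p,*(np.array(p)+np.diag([4,4,3.]))])))
    return o.x,o.fun
E
cat > m2.py <<'E'
from fit import *
import pickle
d,e=pickle.load(open("s0.pkl","rb"))
I={'riser':((641,231.4,-13.7),100,180,30),'tray':((445,166,-4.8),78,156,25),'box':((465.4,406,6.6),60,140,38),'mirror':((467.6,410,10.9),44,96,50),'cork':((653,-9.7,-11.7),80,124,6),'tab':((616,-247,26),16,36,53),'gauge':((461.6,-421,-5),45,110,16)}
F={}
for k,(p,w,h,z) in I.items():
    a=refine(d,p,w,h,z); b=refine(e,np.array(p)+[4,5,0],w,h,z,.8); F[k]=a[0]
    print(k,np.round(a[0],2),np.round(b[0],2),np.round(b[0]-a[0],1))
crop(d,60,90,200,140,4,"pics/o1.png",[(rect([F[k][0],F[k][1],np.radians(F[k][2])],*I[k][1:]),(0,0,255)) for k in F])
crop(d,220,100,200,140,4,"pics/o2.png",[(rect([F[k][0],F[k][1],np.radians(F[k][2])],*I[k][1:]),(0,0,255)) for k in F])
E
python3 m2.py
```

```text
riser [643.22 233.9  -13.64] [644.74 236.13 -13.8 ] [ 1.5  2.2 -0.2]
tray [443.71 163.24  -4.93] [454.86 176.09  -4.43] [11.1 12.9  0.5]
box [465.26 410.06   6.86] [469.15 412.93   7.16] [3.9 2.9 0.3]
mirror [469.2  411.26   9.63] [468.84 413.54  10.61] [-0.4  2.3  1. ]
cork [655.41  -8.38 -11.96] [655.01  -6.12 -11.97] [-0.4  2.3 -0. ]
tab [ 616.18 -247.07   27.59] [ 618.35 -244.16   28.53] [2.2 2.9 0.9]
gauge [ 461.89 -418.77   -5.79] [ 472.45 -411.83   -4.59] [10.6  6.9  1.2]
```

View pics/o1.png

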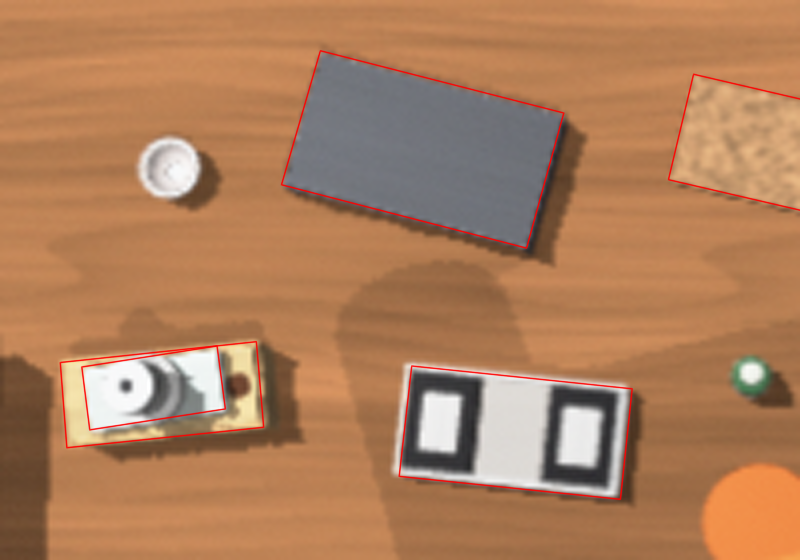

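View pics/o2.png

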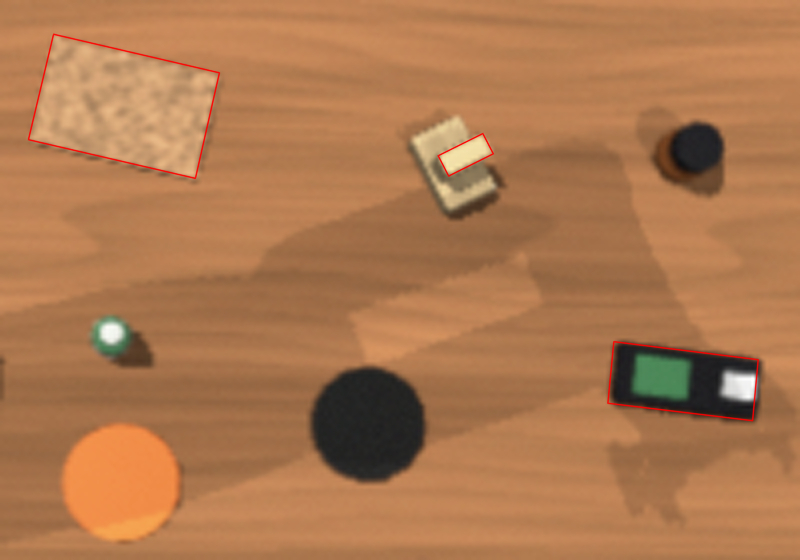

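```bash
cat >> fit.py <<'E'
def refc(d,p,rad,z,sig=1.0):
    g=cv2.GaussianBlur(d["f"].astype(np.float32),(0,0),sig)
    G=np.sqrt(sum(cv2.Sobel(g,cv2.CV_32F,*o)**2 for o in((1,0),(0,1))).sum(2))
    a=np.linspace(0,2*np.pi,120,endpoint=False)
    def c(p):
        q=proj(d,np.c_[p[0]+rad*np.cos(a),p[1]+rad*np.sin(a),np.full(120,z)]).astype(np.float32)
        return -cv2.remap(G,q[:,0].reshape(-1,1),q[:,1].reshape(-1,1),cv2.INTER_CUBIC).mean()
    p=np.array(p,float)
    return minimize(c,p,method='Nelder-Mead',options=dict(initial_simplex=np.array([p,p+[4,0],p+[0,4]]))).x
E
cat >> h.py <<'E'
from scipy.spatial.transform import Rotation as Ro
def go(x,y,z,yaw):
    s=r.sense();R=Ro.from_euler('xyz',s["tcp_rot"],degrees=True).as_matrix()
    d=R.T@(np.array([x,y,z])-s["tool_pos"])/1000
    dy=-np.radians((yaw-s["tcp_rot"][2]+180)%360-180)
    print("shift",np.round(d,4),"turn",np.round(dy,4),"| now",np.round(s["tool_pos"],1),np.round(s["tcp_rot"],2),"gap",round(s["finger_gap"],1),"t",round(s["time"],2),"F",np.round(s["ft_force"],1))
E
python3 - <<'E'
from fit import *
import pickle
d,e=pickle.load(open("s0.pkl","rb"))
for n,p,R,z in(('disc',(428,-187),42,6),('clamp',(468,413),18,94)):
    print(n,refc(d,p,R,z),refc(e,p,R,z,.8))
# tray with cases: try gap edge rect 70x50 + outer 70x148
for c,nm in((d,'top'),(e,'scene')):
    print(nm,refine(c,(446,167,-5),70,148,25,.7)[0],refine(c,(446,167,-5),70,50,25,.7,sides=(0,2))[0])
go(460,-260,230,60)
E
```

```text
disc [ 427.27406703 -188.42821743] [ 432.02077997 -184.19223768]
clamp [468.87604505 412.4170288 ] [469.73909913 414.9128335 ]
top [441.71561045 167.86141054  -4.75821932] [447.22969082 165.54470079  -4.71220884]
scene [447.76437307 170.22317174  -5.60163695] [447.30877287 179.57941814  -2.09146164]
shift [ 0.296  -0.1623  0.0013] turn -0.5854 | now [ 267.3 -537.1  231.3] [-180.      0.     26.46] gap 85.4 t 0.5 F [ 0.5  0.4 -0. ]
```

```bash
python3 -m jog '[[0.296,-0.162,0,-0.585,1],[0.296,-0.162,0,-0.585,1],[0.296,-0.162,0,-0.585,1],[0.296,-0.162,0,-0.585,1],[0.296,-0.162,0,-0.585,1],[0.296,-0.162,0,-0.585,1],[0.296,-0.162,0,-0.585,1],[0.296,-0.162,0,-0.585,1],[0.296,-0.162,0,-0.585,1]]'; python3 -c "
from h import *
go(469,413,170,100)"
```

```text
time: 1.4
tool_pos: [460.5, -259.6, 231.4]
tcp_rot: [180.0, 0.0, 60.1]
ft_force: [-0.1, -0.4, -0.3]
finger_gap: 85.3
shift [ 0.5874 -0.3278  0.0611] turn -0.6961 | now [ 460.5 -259.6  231.4] [1.7999e+02 2.0000e-02 6.0120e+01] gap 85.3 t 1.4 F [-0.1 -0.4 -0.3]
```

```bash
python3 -m jog '[[0.587,-0.328,0.061,-0.696,1],[0.587,-0.328,0.061,-0.696,1],[0.587,-0.328,0.061,-0.696,1],[0.587,-0.328,0.061,-0.696,1],[0.587,-0.328,0.061,-0.696,1],[0.587,-0.328,0.061,-0.696,1],[0.587,-0.328,0.061,-0.696,1],[0.587,-0.328,0.061,-0.696,1],[0.587,-0.328,0.061,-0.696,1],[0.587,-0.328,0.061,-0.696,1],[0.587,-0.328,0.061,-0.696,1],[0.587,-0.328,0.061,-0.696,1],[0.587,-0.328,0.061,-0.696,1],[0.587,-0.328,0.061,-0.696,1],[0.587,-0.328,0.061,-0.696,1],[0.587,-0.328,0.061,-0.696,1],[0.587,-0.328,0.061,-0.696,1]]'; python3 -c "
from h import *
go(469,413,170,100)
e=snap('scene',1);d=snap('top',1)
crop(e,300,120,160,150,5,'pics/a1.png');crop(d,40,110,160,150,4,'pics/a2.png')"
```

```text
time: 3.1
tool_pos: [469.5, 411.0, 170.2]
tcp_rot: [-180.0, 0.1, 99.9]
ft_force: [0.3, 0.4, -0.0]
finger_gap: 85.4
shift [ 0.002  -0.0002  0.0001] turn -0.002 | now [469.5 411.  170.2] [-1.7999e+02  6.0000e-02  9.9880e+01] gap 85.4 t 3.1 F [ 0.3  0.4 -0. ]
```

View pics/a1.png

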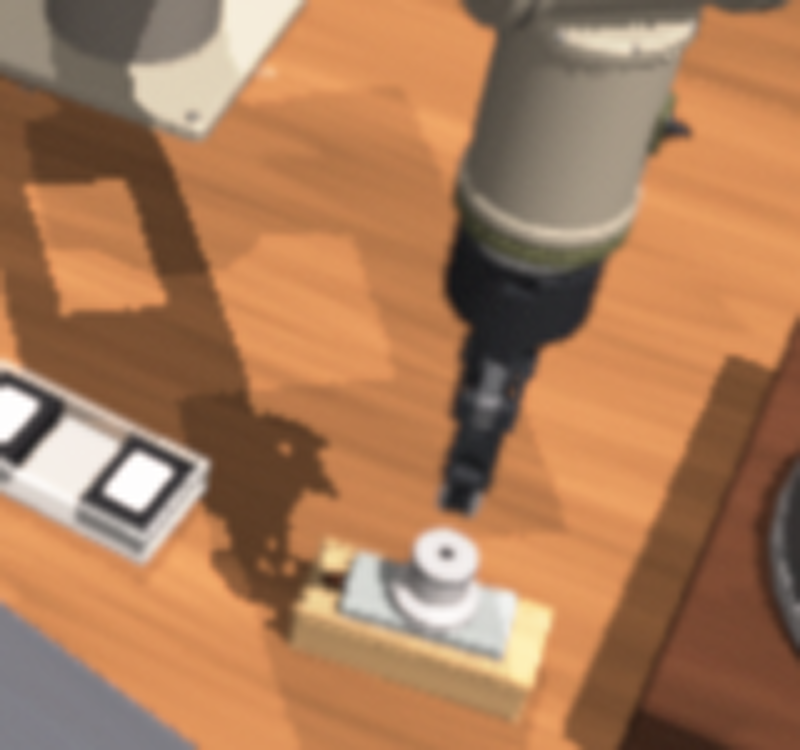

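View pics/a2.png

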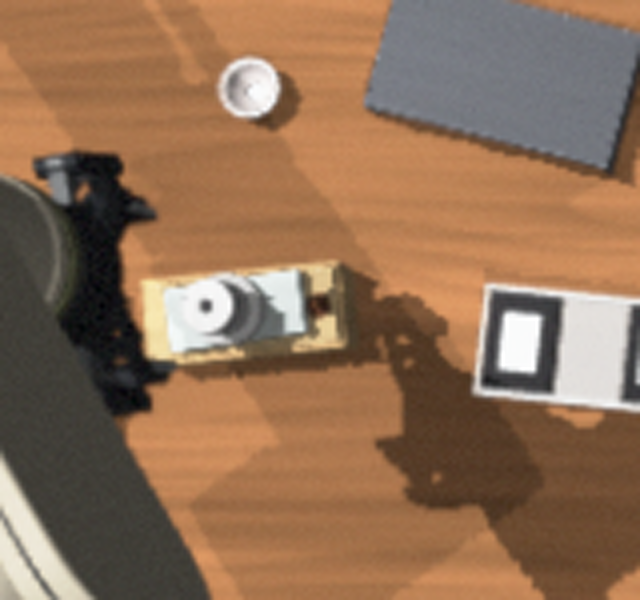

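```bash
python3 - <<'E'
from h import *
import pickle
d,e=pickle.load(open("s0.pkl","rb"))
print(proj(d,[469.5,411,183]),proj(e,[469.5,411,183]))
a=np.radians(100);ty=np.array([np.sin(a),-np.cos(a),0])
for s in(-42.5,42.5):
  for z in (183,):
    p=np.array([469.5,411,z])+s*ty; print((proj(d,p)-[40,110]+.5)*4-.5,(proj(e,p)-[300,120]+.5)*5-.5)
E
```

```text
[[ 76.99543702 182.58345484]] [[393.52025382 208.92763334]]
[[158.7399832  361.63301975]] [[482.82955781 392.7452367 ]]
[[140.57777213 222.46714044]] [[455.69389895 503.02415586]]
```

```bash
python3 -m jog '[[0.002,0,0.05,0,0.75],[0.002,0,0.09,0,0.7],[0.002,0,0.102,0,0.7],[0.002,0,0.102,0,0.7],[0.002,0,0.102,0,0.7]]' 40; python3 -c "
from h import *
go(469,413,68,100)"
```

```text
time: 3.7
tool_pos: [470.4, 413.5, 70.6]
tcp_rot: [179.9, -0.0, 99.8]
ft_force: [0.9, -0.2, 0.0]
finger_gap: 60.0
shift [-0.0002 -0.0014  0.0026] turn -0.0028 | now [470.4 413.5  70.6] [ 1.7986e+02 -3.0000e-02  9.9840e+01] gap 60.0 t 3.7 F [ 0.9 -0.2  0. ]
```

```bash
python3 -m jog '[[0,0,0.002,0,0.6],[0,0,0.002,0,0.5],[0,0,0.002,0,0.45],[0,0,0.002,0,0.4],[0,0,0.002,0,0.35],[0,0,0.002,0,0.2],[0,0,0.002,0,0.2],[0,0,0.002,0,0.2]]' 40; python3 -c "
from h import *
go(469,413,68,100)"
```

```text
time: 4.5
tool_pos: [471.0, 414.1, 70.2]
tcp_rot: [179.8, -0.1, 99.9]
ft_force: [-1.7, -1.4, 6.8]
finger_gap: 34.7
shift [-0.0007 -0.0021  0.0022] turn -0.0026 | now [471.  414.1  70.2] [ 1.7976e+02 -9.0000e-02  9.9850e+01] gap 34.7 t 4.5 F [-1.7 -1.4  6.8]
```

```bash
python3 -m jog '[[0,0,-0.002,0,0.2],[0,0,-0.01,0,0.2],[0,0,-0.03,0,0.2],[0,0,-0.07,0,0.2],[0,0,-0.11,0,0.2],[0,0,-0.12,0,0.2],[0,0,-0.12,0,0.2]]' 40; python3 -c "
from h import *
go(469,413,68,100)
e=snap('scene',1);d=snap('top',1)
crop(e,300,120,160,150,5,'pics/b1.png');crop(d,40,110,160,150,4,'pics/b2.png')"
```

```text
time: 5.2
tool_pos: [471.8, 414.9, 193.4]
tcp_rot: [179.5, -0.2, 99.9]
ft_force: [-1.1, -0.1, -2.1]
finger_gap: 34.8
shift [-0.0018 -0.0042  0.1254] turn -0.0026 | now [471.8 414.9 193.4] [179.49  -0.22  99.85] gap 34.8 t 5.2 F [-1.1 -0.1 -2.1]
```

View pics/b1.png

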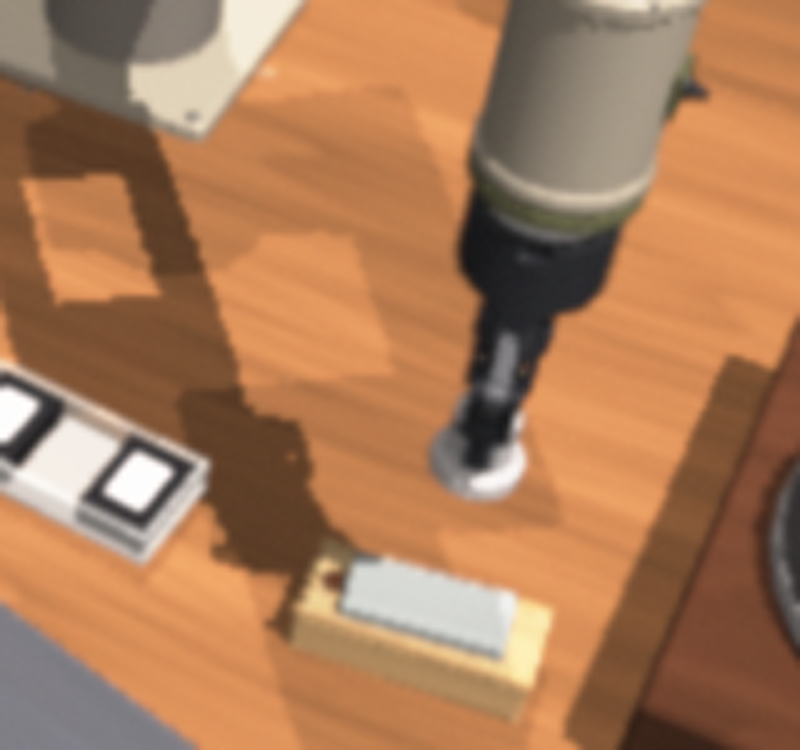

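View pics/b2.png

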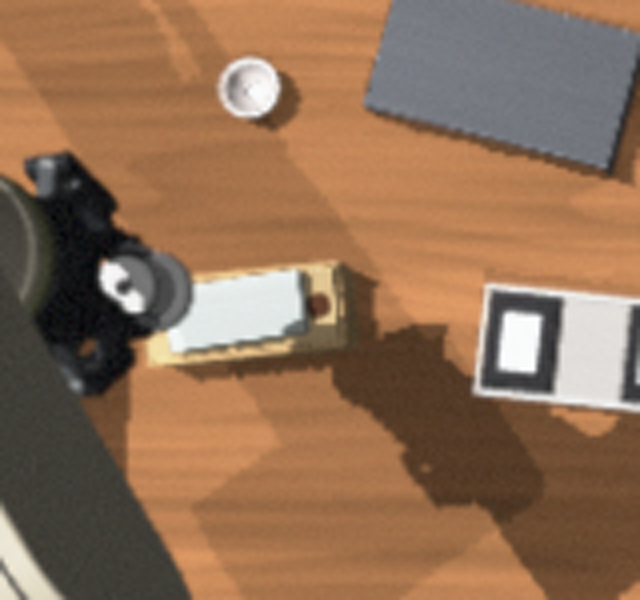

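```bash
python3 -c "
from h import *
go(431,-186,120,100)"
```

```text
shift [-0.5839 -0.1411  0.068 ] turn -0.0026 | now [469.9 413.4 188.8] [ 1.7985e+02 -4.0000e-02  9.9850e+01] gap 34.1 t 5.3 F [-0.3 -1.  -3.1]
```

```bash
python3 -m jog '[[-0.04,-0.01,0,0,0.2],[-0.09,-0.022,0,0,0.2],[-0.14,-0.034,0,0,0.2],[-0.19,-0.046,0,0,0.2],[-0.24,-0.058,0,0,0.2],[-0.29,-0.07,0,0,0.2],[-0.34,-0.082,0.02,0,0.2],[-0.39,-0.094,0.03,0,0.2],[-0.44,-0.106,0.04,0,0.2],[-0.49,-0.118,0.05,0,0.2],[-0.53,-0.128,0.06,0,0.2],[-0.56,-0.136,0.068,0,0.2],[-0.576,-0.139,0.09,0,0.2],[-0.584,-0.141,0.12,0,0.2],[-0.584,-0.141,0.14,0,0.2],[-0.584,-0.141,0.142,0,0.2],[-0.584,-0.141,0.142,0,0.2],[-0.584,-0.141,0.142,0,0.2],[-0.584,-0.141,0.142,0,0.2]]' 40; python3 -c "
from h import *
go(431,-186,26,100)
e=snap('scene',2);d=snap('top',2)
import pickle;pickle.dump((d,e),open('s1.pkl','wb'))
crop(e,180,120,100,90,8,'pics/d1.png');crop(d,260,150,110,90,7,'pics/d2.png')"
```

```text
time: 7.2
tool_pos: [432.2, -186.1, 47.2]
tcp_rot: [179.8, 0.0, 99.9]
ft_force: [-0.7, -0.4, -1.5]
finger_gap: 34.4
shift [ 0.0004 -0.0013  0.0212] turn -0.002 | now [ 432.2 -186.1   47.2] [1.7976e+02 4.0000e-02 9.9890e+01] gap 34.4 t 7.2 F [-0.7 -0.4 -1.5]
```

View pics/d1.png

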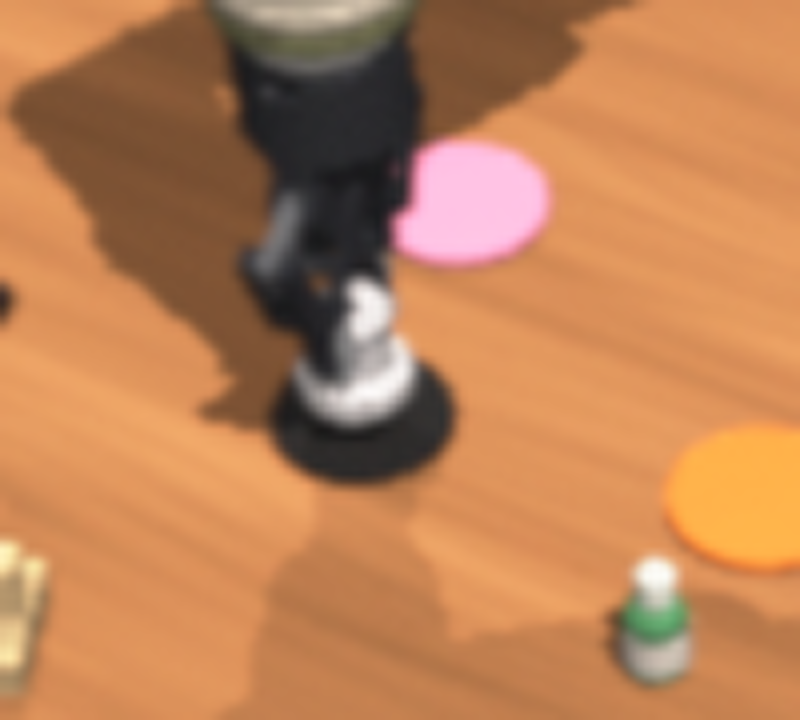

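View pics/d2.png

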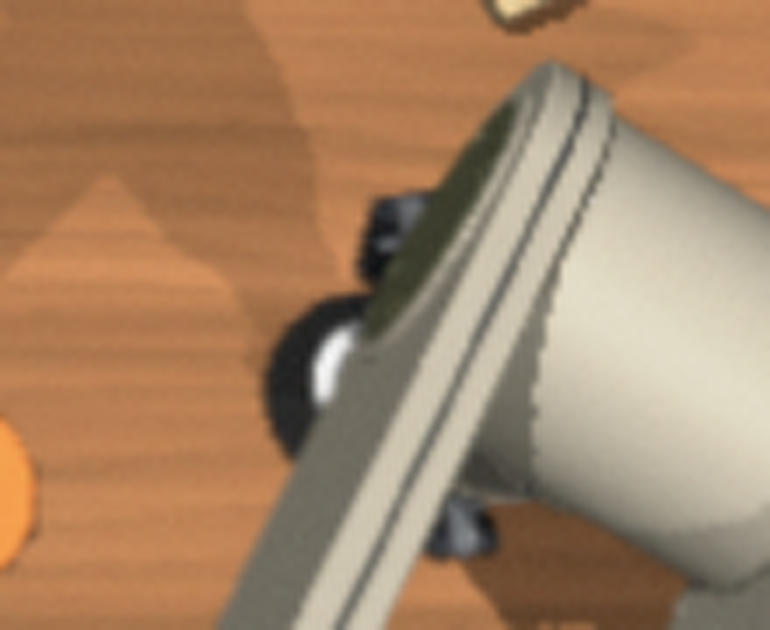

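```bash
python3 - <<'E'
from fit import *
import pickle
d,e=pickle.load(open("s1.pkl","rb"))
a=np.linspace(0,2*np.pi,60)
C=lambda x,y,R,z:np.c_[x+R*np.cos(a),y+R*np.sin(a),np.full(60,z)]
X=(432.2,-186.1)
for n,c,D,o,s in(('e2',e,(432,-184.2),(180,120,100,90),8),('t2',d,(427.3,-188.4),(260,150,110,90),7)):
    crop(c,*o,s,f"pics/{n}.png",[(C(*X,25,27),(255,0,0)),(C(*X,25,39),(0,255,0)),(C(*D,42,6),(0,0,255))])
E
```

```text
(no output)
```

View pics/e2.png

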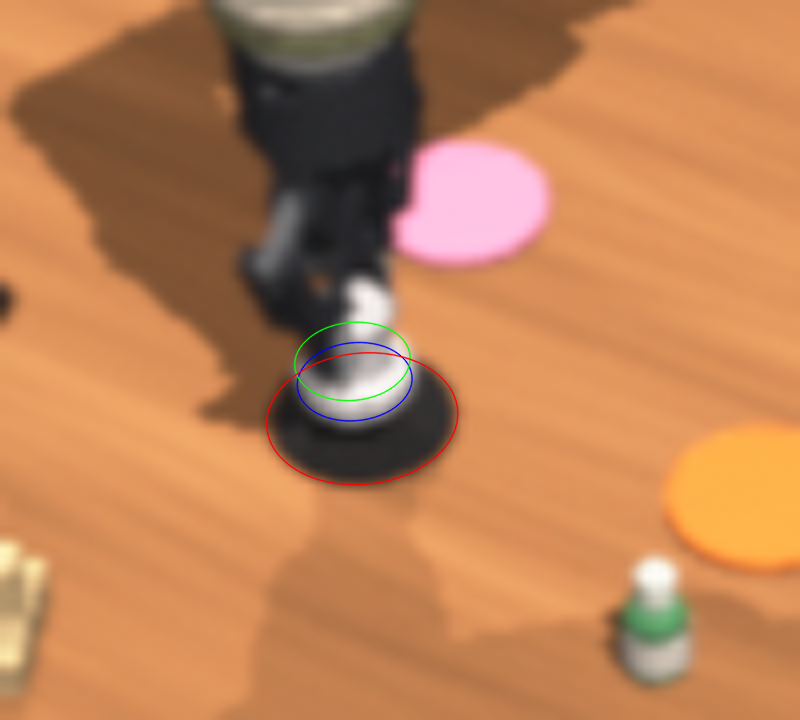

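View pics/t2.png

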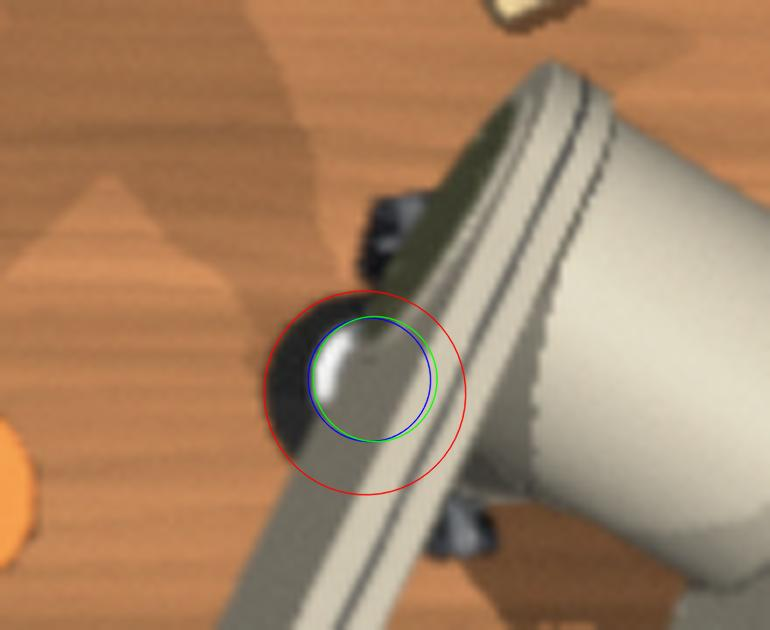

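```bash
python3 -c "
from h import *
go(428.5,-187.2,28,100)"; python3 -m jog '[[0,-0.0035,0.012,0,0.2],[0,-0.0035,0.018,0,0.2],[0,-0.0035,0.019,0,0.2],[0,-0.0035,0.019,0,0.2],[0,-0.0035,0.019,0,0.2]]' 40;python3 -c "
from h import *
go(428.5,-187.2,26,100)"
```

```text
shift [-0.0005 -0.0035  0.0188] turn -0.0022 | now [ 431.8 -186.1   46.8] [1.7979e+02 2.0000e-02 9.9870e+01] gap 34.5 t 7.4 F [ 0.5 -0.3 -2.6]
time: 7.9
tool_pos: [428.4, -186.7, 27.7]
tcp_rot: [179.8, 0.0, 99.9]
ft_force: [-0.5, -0.1, -2.3]
finger_gap: 34.2
shift [-0.0005 -0.      0.0017] turn -0.0023 | now [ 428.4 -186.7   27.7] [1.798e+02 1.000e-02 9.987e+01] gap 34.2 t 7.9 F [-0.5 -0.1 -2.3]
```

```bash
python3 -m jog '[[0,0,0.0008,0,0.2],[0,0,0.0016,0,0.2],[0,0,0.002,0,0.2],[0,0,0.002,0,0.2]]' 40;python3 -c "
from h import *
go(428.5,-187.2,26,100)"
```

```text
time: 8.3
tool_pos: [428.7, -186.8, 26.2]
tcp_rot: [179.8, 0.0, 99.9]
ft_force: [-1.2, 0.0, 3.1]
finger_gap: 34.6
shift [-0.0003 -0.0003  0.0002] turn -0.0023 | now [ 428.7 -186.8   26.2] [1.7978e+02 3.0000e-02 9.9870e+01] gap 34.6 t 8.3 F [-1.2  0.   3.1]
```

```bash
python3 -m jog '[[0,0,0,0,0.42],[0,0,0,0,0.48],[0,0,0,0,0.6],[0,0,0,0,0.7],[0,0,0,0,0.8],[0,0,-0.03,0,0.8],[0,0,-0.08,0,0.9],[-0.05,0,-0.12,0,1],[-0.1,0,-0.15,0,1],[-0.15,0,-0.15,0,1],[-0.17,0,-0.15,0,1],[-0.17,0,-0.15,0,1]]' 40;python3 -c "
from h import *
go(428.5,-187.2,26,100)
e=snap('scene',2);d=snap('top',2)
import pickle;pickle.dump((d,e),open('s2.pkl','wb'))
crop(e,180,120,100,90,8,'pics/f1.png');crop(d,260,150,110,90,7,'pics/f2.png')"
```

```text
time: 9.5
tool_pos: [457.4, -359.1, 176.8]
tcp_rot: [179.8, 0.2, 99.7]
ft_force: [-0.5, 0.6, -0.7]
finger_gap: 85.2
shift [ 0.1748 -0.0002  0.1503] turn -0.0057 | now [ 457.4 -359.1  176.8] [1.7975e+02 1.7000e-01 9.9670e+01] gap 85.2 t 9.5 F [-0.5  0.6 -0.7]
```

View pics/f1.png

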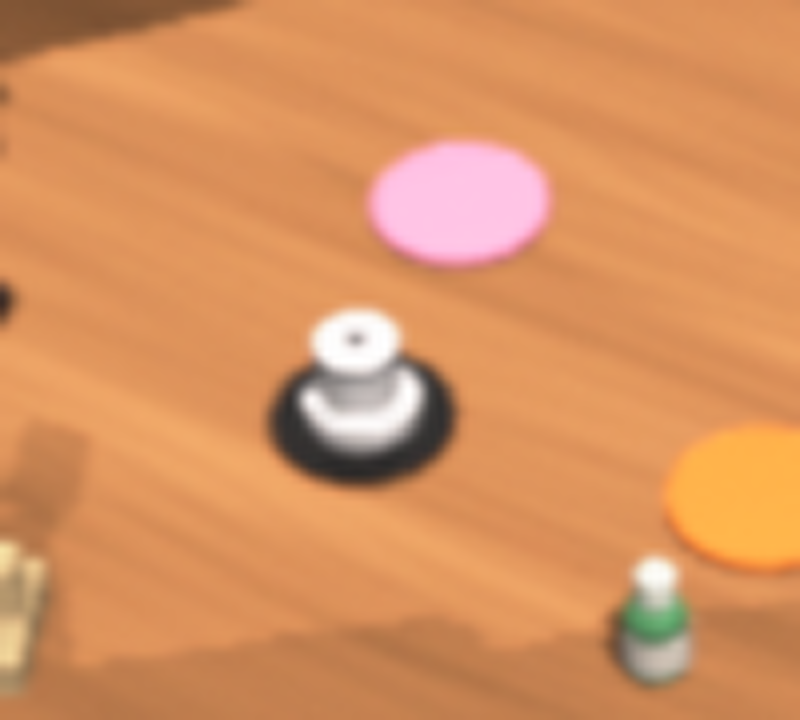

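View pics/f2.png

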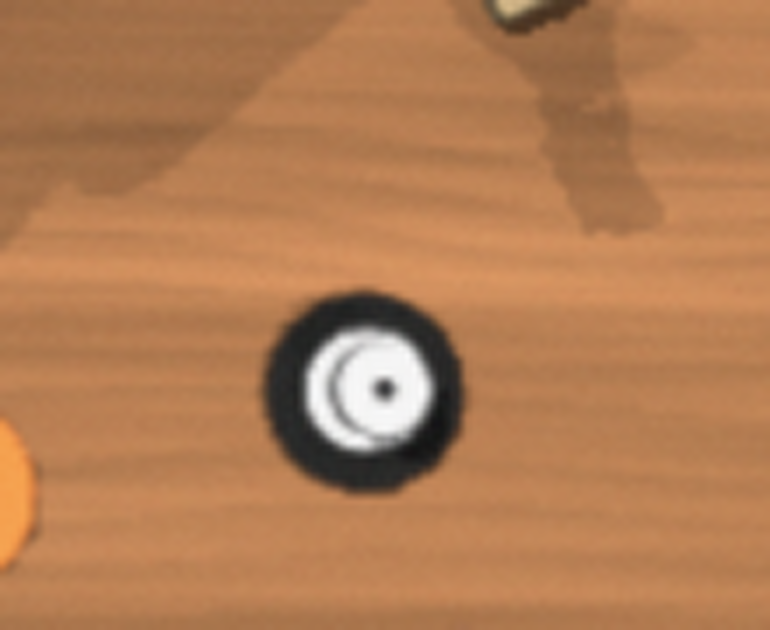

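```bash
python3 - <<'E'
from fit import *
import pickle
d,e=pickle.load(open("s2.pkl","rb"))
for n,c,p,s in(('top',d,(428,-188),1),('scene',e,(431,-185),.8)):
    print(n,'disc',refc(c,p,42,6,s),refc(c,p,42,0.,s),'knob',refc(c,p,18,50,s),'base',refc(c,p,25,18,s))
# mirror after unstacking & box
for n,c,s in(('top',d,1),('scene',e,.8)):
    print(n,refine(c,(468.5,411,10.5),44,96,50,s)[0],refine(c,(467,410,7),60,140,38,s)[0])
E
```

```text
top disc [ 427.4489062  -188.06335666] [ 427.51685276 -189.19538607] knob [ 428.72136344 -189.42337252] base [ 428.42539016 -186.88085497]
scene disc [ 431.85492734 -183.94772577] [ 426.95421261 -187.83602956] knob [ 430.43652997 -184.68894948] base [ 434.79080557 -180.30239633]
top [468.46116225 411.06334729  10.03707257] [465.02811794 410.7567433    6.82340579]
scene [468.89277925 413.59402803   9.39277351] [468.47979597 413.11088974   7.17338582]
```

```bash
python3 -c "
from h import *
go(470,412.3,110,99.7)"
```

```text
shift [0.752  0.144  0.0668] turn 0.0033 | now [ 457.  -353.4  175.7] [ 1.7981e+02 -4.0000e-02  9.9890e+01] gap 85.5 t 9.7 F [ 0.5 -0.5 -0.5]
```

```bash
python3 -m jog '[[0.752,0.144,0.02,0.003,0.9],[0.752,0.144,0.02,0.003,0.8],[0.752,0.144,0.02,0.003,0.7],[0.752,0.144,0.02,0.003,0.65],[0.752,0.144,0.03,0.003,0.65],[0.752,0.144,0.04,0.003,0.65],[0.752,0.144,0.05,0.003,0.65],[0.752,0.144,0.067,0.003,0.65],[0.752,0.144,0.067,0.003,0.65],[0.752,0.144,0.067,0.003,0.65],[0.752,0.144,0.067,0.003,0.65],[0.752,0.144,0.067,0.003,0.65],[0.752,0.144,0.067,0.003,0.65],[0.752,0.144,0.067,0.003,0.65],[0.752,0.144,0.067,0.003,0.65],[0.752,0.144,0.067,0.003,0.65],[0.752,0.144,0.067,0.003,0.65],[0.752,0.144,0.067,0.003,0.65],[0.752,0.144,0.067,0.003,0.65],[0.752,0.144,0.067,0.003,0.65]]' 40;python3 -c "
from h import *
go(470,412.3,42,99.7)"
```

```text
time: 11.7
tool_pos: [470.0, 411.3, 110.1]
tcp_rot: [179.8, -0.0, 99.7]
ft_force: [0.4, 0.2, 0.1]
finger_gap: 55.6
shift [ 0.001  -0.0001  0.0681] turn -0.0007 | now [470.  411.3 110.1] [ 1.798e+02 -4.000e-02  9.966e+01] gap 55.6 t 11.7 F [0.4 0.2 0.1]
```

```bash
python3 -m jog '[[0.001,0,0.04,0,0.65],[0.001,0,0.06,0,0.65],[0.001,0,0.066,0,0.65],[0.001,0,0.068,0,0.65],[0.001,0,0.068,0,0.65],[0.001,0,0.068,0,0.65]]' 40;python3 -c "
from h import *
go(470,412.3,38,99.7)
e=snap('scene',1)
crop(e,300,120,160,150,5,'pics/g1.png')"
```

```text
time: 12.3
tool_pos: [471.2, 413.0, 44.0]
tcp_rot: [179.7, -0.1, 99.6]
ft_force: [0.5, 0.2, -0.4]
finger_gap: 55.2
shift [-0.0005 -0.0013  0.006 ] turn -0.001 | now [471.2 413.   44. ] [ 1.7965e+02 -1.2000e-01  9.9640e+01] gap 55.2 t 12.3 F [ 0.5  0.2 -0.4]
```

View pics/g1.png

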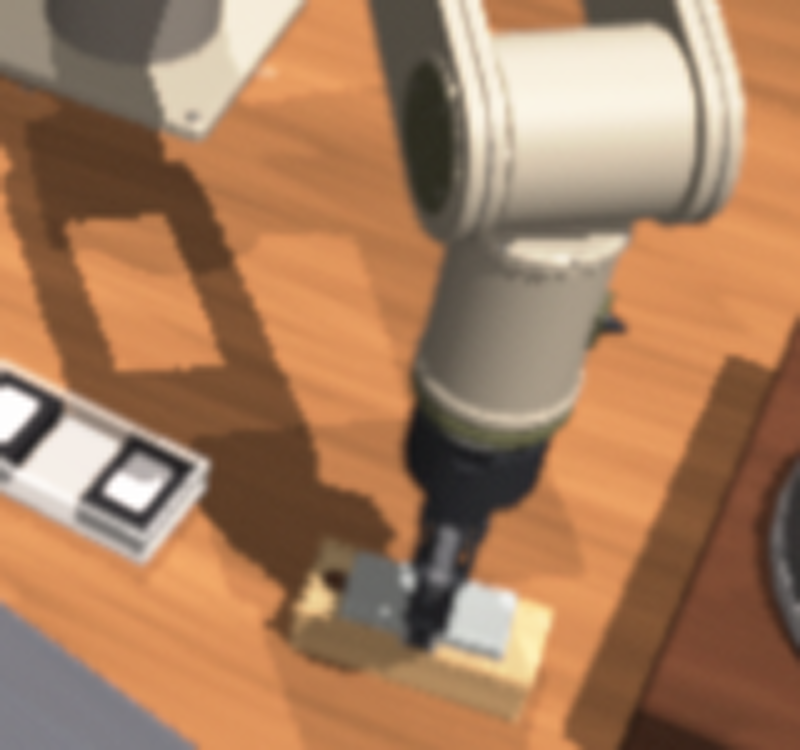

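```bash
python3 -m jog '[[-0.0005,-0.0013,0.002,0,0.65],[-0.0005,-0.0013,0.004,0,0.65],[-0.0005,-0.0013,0.0055,0,0.62],[-0.0005,-0.0013,0.006,0,0.58],[-0.0005,-0.0013,0.006,0,0.58]]' 60;python3 -c "
from h import *
go(470,412.3,38,99.7)"
```

```text
time: 12.85
tool_pos: [469.9, 412.2, 37.7]
tcp_rot: [179.7, -0.1, 99.6]
ft_force: [-0.8, -0.1, 0.2]
finger_gap: 49.7
shift [ 0.0001  0.0002 -0.0003] turn -0.0009 | now [469.9 412.2  37.7] [ 1.7968e+02 -1.0000e-01  9.9650e+01] gap 49.7 t 12.85 F [-0.8 -0.1  0.2]
```

Free at 37.7 mm with no contact, so I close now.

```bash
python3 -m jog '[[0,0,0,0,0.54],[0,0,0,0,0.5],[0,0,0,0,0.4],[0,0,0,0,0.3],[0,0,0,0,0.3],[0,0,0,0,0.3]]' 60;python3 -c "
from h import *
go(470,412.3,38,99.7)"
```

```text
time: 13.45
tool_pos: [469.9, 412.3, 37.9]
tcp_rot: [179.7, -0.1, 99.7]
ft_force: [-1.6, -0.3, 4.2]
finger_gap: 42.4
shift [-0.      0.     -0.0001] turn -0.0008 | now [469.9 412.3  37.9] [ 1.7966e+02 -1.1000e-01  9.9650e+01] gap 42.4 t 13.45 F [-1.6 -0.3  4.2]
```

```bash
python3 -m jog '[[0,0,-0.003,0,0.3],[0,0,-0.01,0,0.3],[0,0,-0.03,0,0.3],[0,0,-0.05,0,0.3],[0,0,-0.08,0,0.3],[0,0,-0.1,0,0.3],[0,0,-0.1,0,0.3],[0,0,-0.1,0,0.3]]' 60;python3 -c "
from h import *
go(655,-7.5,110,78)
e=snap('scene',2);d=snap('top',2)
import pickle;pickle.dump((d,e),open('s3.pkl','wb'))
crop(e,300,120,160,150,5,'pics/i1.png');crop(d,40,110,160,150,5,'pics/i2.png')"
```

```text
time: 14.25
tool_pos: [469.5, 412.0, 137.7]
tcp_rot: [179.6, -0.1, 99.6]
ft_force: [-0.1, -0.0, -3.4]
finger_gap: 42.2
shift [-0.4447  0.1124  0.0274] turn 0.3778 | now [469.5 412.  137.7] [ 1.7964e+02 -1.2000e-01  9.9650e+01] gap 42.2 t 14.25 F [-0.1 -0.  -3.4]
```

View pics/i1.png

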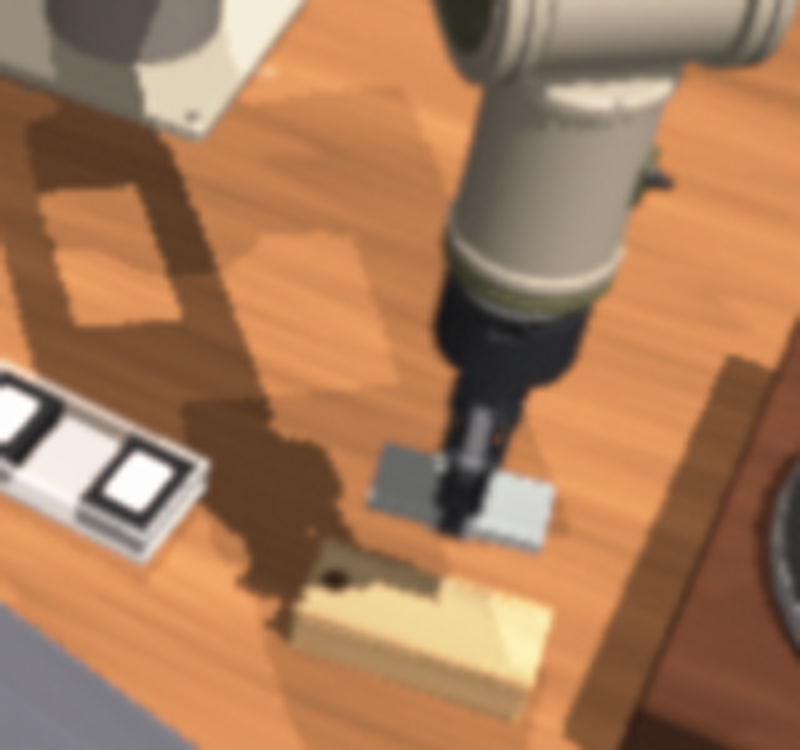

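View pics/i2.png

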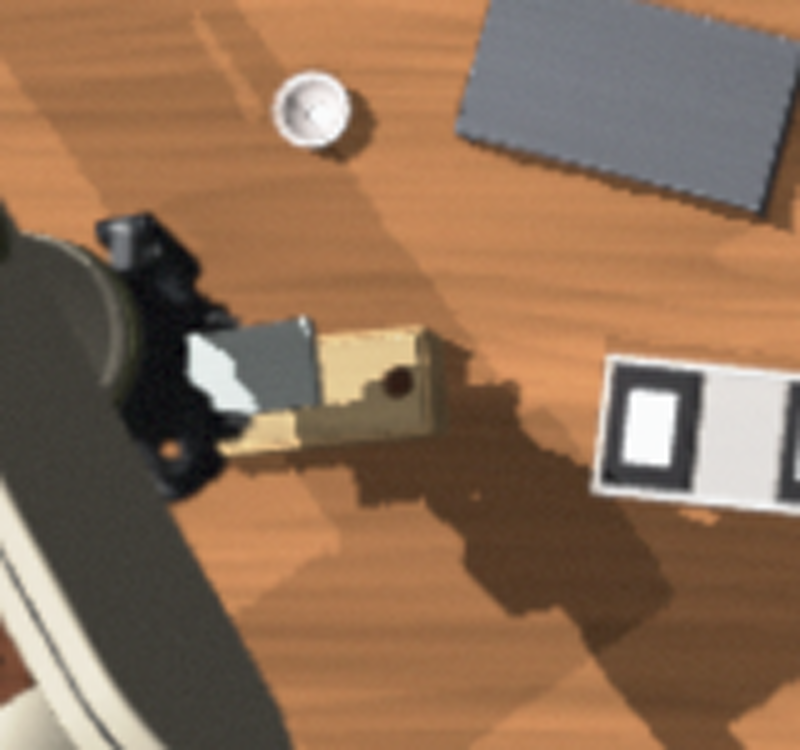

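```bash
python3 - <<'E'
from fit import *
import pickle
d,e=pickle.load(open("s3.pkl","rb"))
p=(469.5,413,9.7)
print(refine(e,p,44,96,149.7,.8)[0],refine(e,p,44,96,149.7,.8,sides=(1,3))[0], refine(d,p,44,96,149.7,.8,sides=(0,))[0])
for n,c,o in(('j1',e,(300,120,160,150)),('j2',d,(40,110,160,150))):
  crop(c,*o,5,f"pics/{n}.png",[(rect((469.5,412,np.radians(9.65)),44,96,z),k) for z,k in((149.7,(0,0,255)),(137.7,(255,0,0)))])
E
```

```text
[474.89768982 414.78650736  13.80839062] [473.86263793 423.81150782  18.80011484] [464.40738779 405.10584388   8.16606379]
```

View pics/j1.png

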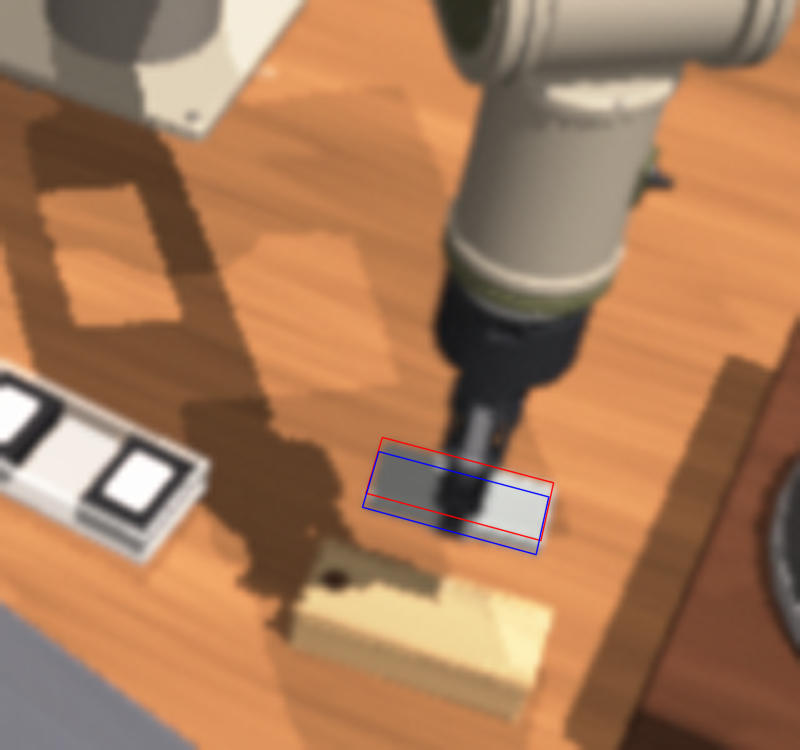

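View pics/j2.png

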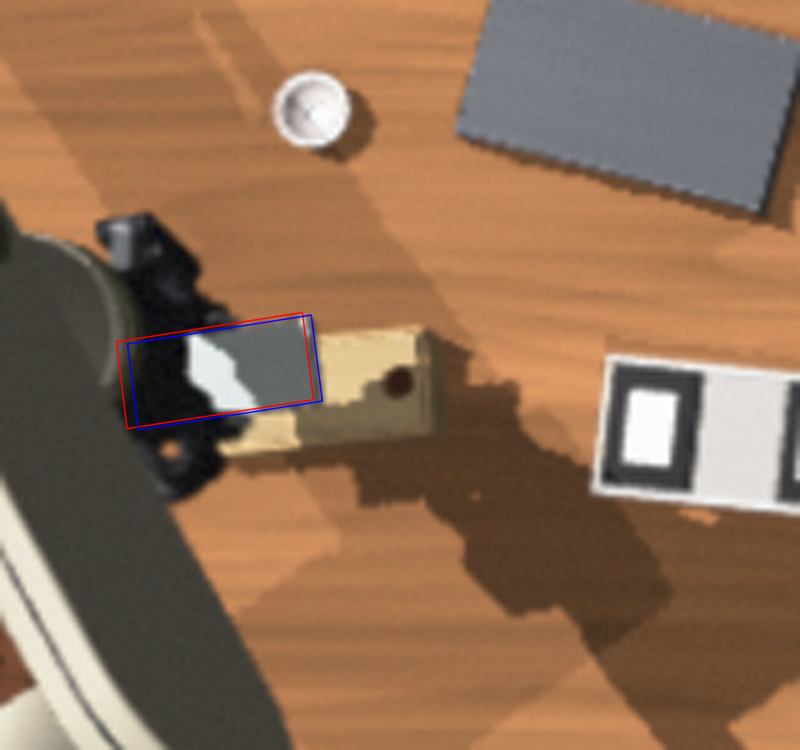

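```bash
python3 -m jog '[[-0.04,0.01,0,0.03,0.3],[-0.08,0.02,0,0.07,0.3],[-0.125,0.032,0,0.11,0.3],[-0.17,0.043,0,0.15,0.3],[-0.215,0.054,0,0.19,0.3],[-0.26,0.066,0,0.23,0.3],[-0.305,0.077,0,0.27,0.3],[-0.35,0.088,0,0.31,0.3],[-0.39,0.099,0.02,0.35,0.3],[-0.42,0.106,0.04,0.378,0.3],[-0.438,0.111,0.07,0.378,0.3],[-0.4447,0.1124,0.1,0.378,0.3],[-0.4447,0.1124,0.117,0.378,0.3],[-0.4447,0.1124,0.12,0.378,0.3],[-0.4447,0.1124,0.12,0.378,0.3],[-0.4447,0.1124,0.12,0.378,0.3],[-0.4447,0.1124,0.12,0.378,0.3]]' 60;python3 -c "
from h import *
go(655,-7.5,6,78)
e=snap('scene',2);d=snap('top',2)
import pickle;pickle.dump((d,e),open('s4.pkl','wb'))
crop(e,190,190,100,80,8,'pics/k1.png');crop(d,200,90,100,80,8,'pics/k2.png')"
```

```text
time: 16.15
tool_pos: [655.6, -7.7, 18.1]
tcp_rot: [179.7, -0.1, 78.0]
ft_force: [0.3, 0.4, -2.8]
finger_gap: 42.0
shift [-0.     -0.0007  0.0121] turn 0.0007 | now [655.6  -7.7  18.1] [ 1.7966e+02 -1.1000e-01  7.8040e+01] gap 42.0 t 16.15 F [ 0.3  0.4 -2.8]
```

View pics/k1.png

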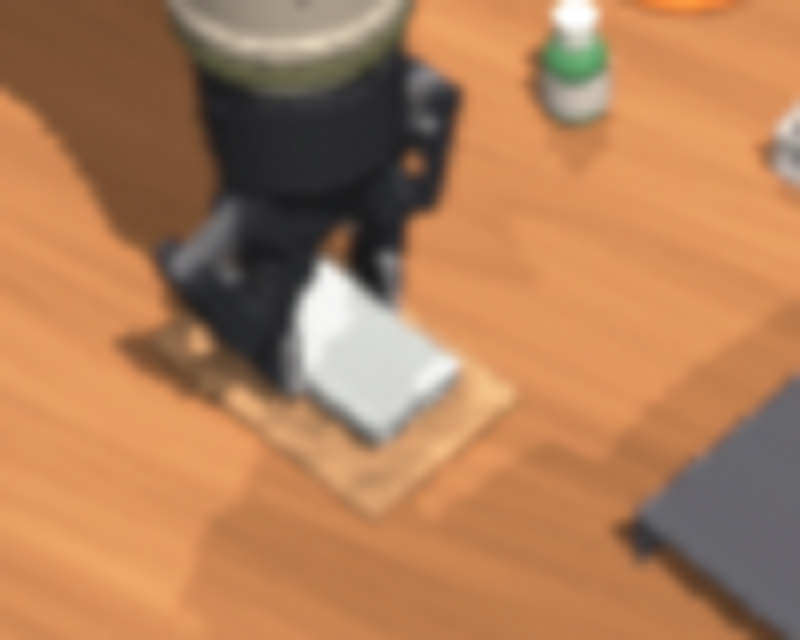

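View pics/k2.png

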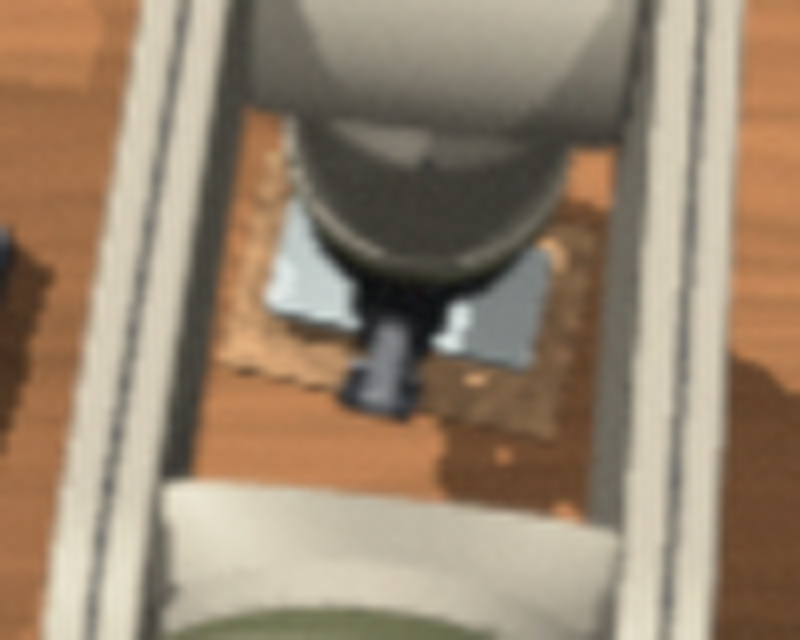

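```bash
python3 - <<'E'
from fit import *
import pickle
d,e=pickle.load(open("s4.pkl","rb"))
q=np.radians(-12)
for n,c,o,C in(('l1',e,(190,190,100,80),(655.0,-6.1)),('l2',d,(200,90,100,80),(655.4,-8.4))):
  crop(c,*o,8,f"pics/{n}.png",[(rect((655.6,-7.7,q),44,96,30.2),(0,0,255)),(rect((655.6,-7.7,q),44,96,18.2),(255,0,0)),(rect((*C,q),80,124,6),(0,255,0))])
E
```

```text
(no output)
```

View pics/l1.png

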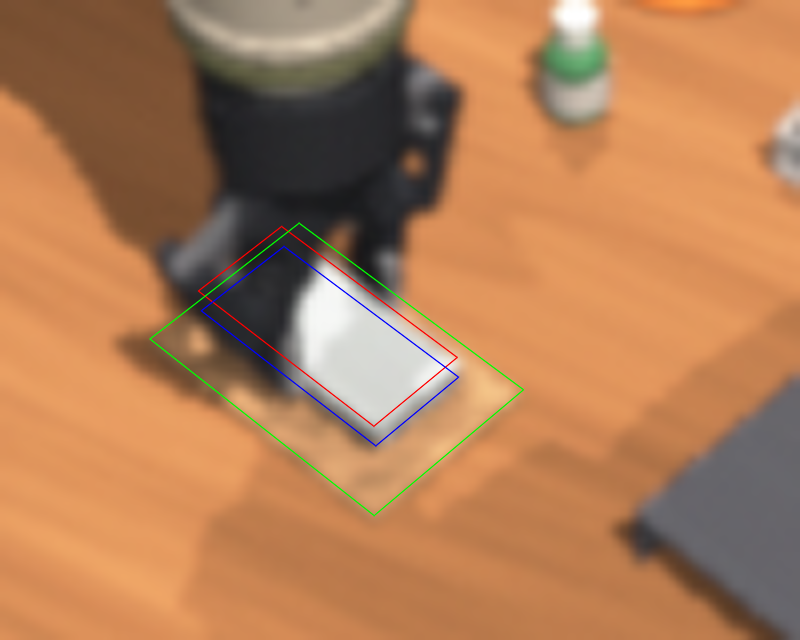

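View pics/l2.png

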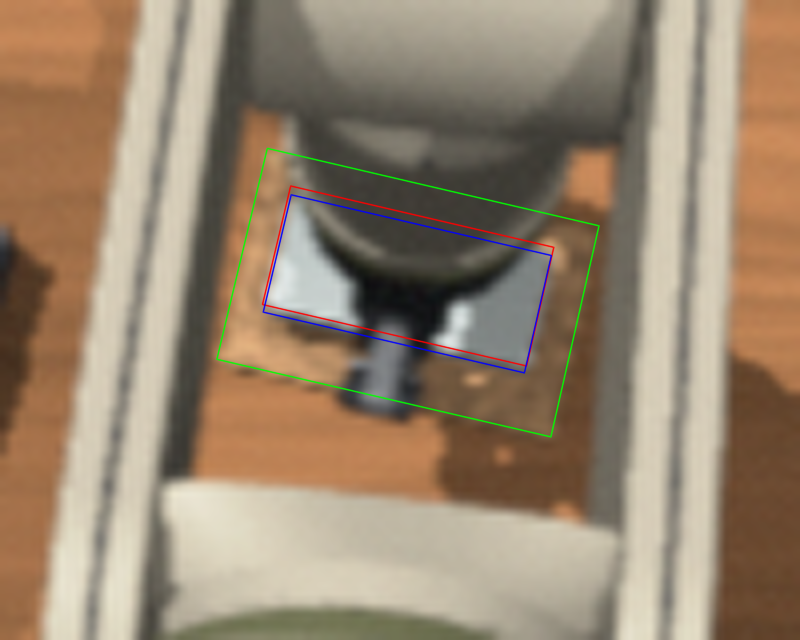

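```bash
python3 -m jog '[[-0.001,-0.0007,0.005,0,0.3],[-0.001,-0.0007,0.01,0,0.3],[-0.001,-0.0007,0.0115,0,0.3],[-0.001,-0.0007,0.0115,0,0.3],[-0.001,-0.0007,0.012,0,0.3],[-0.001,-0.0007,0.0124,0,0.3],[-0.001,-0.0007,0.0124,0,0.3]]' 60;python3 -c "
from h import *
go(655,-8.4,6,78)"
```

```text
time: 17.05
tool_pos: [653.9, -8.9, 5.9]
tcp_rot: [179.8, -0.1, 78.0]
ft_force: [-8.9, 0.3, 12.2]
finger_gap: 42.6
shift [ 0.0007  0.001  -0.0001] turn 0.0002 | now [653.9  -8.9   5.9] [ 1.7978e+02 -9.0000e-02  7.8010e+01] gap 42.6 t 17.05 F [-8.9  0.3 12.2]
```

```bash
python3 -m jog '[[0.0003,0.0005,-0.0003,0,0.3],[0.0003,0.0005,-0.0003,0,0.3],[0.0003,0.0005,-0.0003,0,0.52],[0.0003,0.0005,-0.0003,0,0.55],[0.0003,0.0005,-0.0003,0,0.6],[0.0003,0.0005,-0.0003,0,0.6],[0.0003,0.0005,-0.02,0,0.65],[0.0003,0.0005,-0.06,0,0.8],[0.0003,0.0005,-0.1,0,1],[0.05,0,-0.13,0,1],[0.1,0,-0.14,0,1],[0.15,0,-0.14,0,1],[0.2,0,-0.14,0,1],[0.25,0,-0.14,0,1],[0.25,0,-0.14,0,1],[0.25,0,-0.14,0,1]]' 60;python3 -c "
from h import *
go(655,-7.5,6,78)
e=snap('scene',2);d=snap('top',2)
import pickle;pickle.dump((d,e),open('s5.pkl','wb'))
crop(e,190,190,100,80,8,'pics/n1.png');crop(d,200,90,100,80,8,'pics/n2.png')
from fit import *
for n,c,s in(('top',d,1),('scene',e,.8)):
    print(n,refine(c,(655,-8,-12),44,96,18,s)[0],refine(c,(655,-8,-12),80,124,6,s)[0])
    print(n,refine(c,(655,-8,-12),44,96,18,.6)[0],refine(c,(655,-8,-12),80,124,6,.6)[0])
for n,c,s in(('top',d,1),('scene',e,.8)): print(n,'box',refine(c,(467,410,7),60,140,38,s)[0],'riser',refine(c,(643,234,-13.7),100,180,30,s)[0])
"
```

```text
time: 18.65
tool_pos: [704.9, 237.9, 145.8]
tcp_rot: [179.8, -0.1, 78.2]
ft_force: [-0.3, -0.4, 0.6]
finger_gap: 85.9
shift [-0.2506  0.0009  0.1394] turn 0.0035 | now [704.9 237.9 145.8] [ 1.798e+02 -8.000e-02  7.820e+01] gap 85.9 t 18.65 F [-0.3 -0.4  0.6]
top [654.15711657  -9.05206752 -11.37635684] [653.73860819  -8.97398176 -11.20052072]
top [654.04341949  -9.12559833 -11.81575672] [653.7985684   -8.78781235 -10.93116427]
scene [655.83459888  -6.39633463 -11.48269126] [655.36591061  -4.73299731 -12.48167111]
scene [655.9391357   -6.41359032 -11.53263009] [655.18653601  -4.75863869 -12.34190172]
top box [468.93569903 410.26839268   9.05249362] riser [642.6568372  228.04457198 -14.12872155]
scene box [468.37482391 413.04650489   6.68428458] riser [644.68146812 235.30588158 -13.4827614 ]
```

View pics/n1.png

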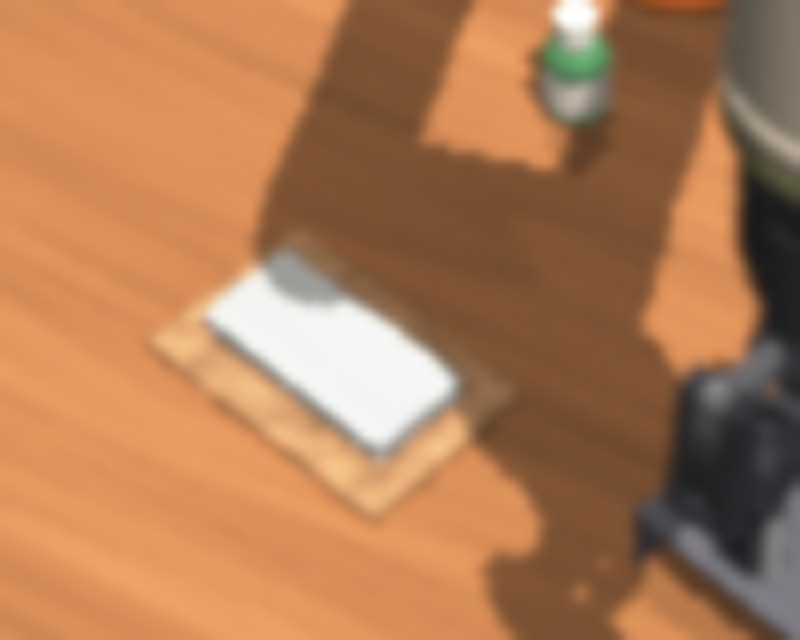

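View pics/n2.png

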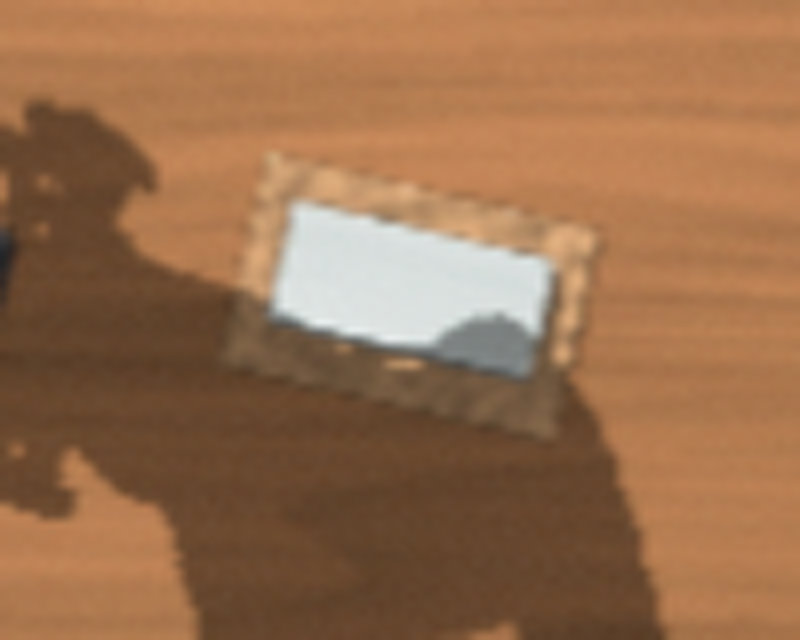

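```bash
python3 -c "
from h import *
go(467,411,90,97)"
```

```text
shift [ 0.1234 -0.2705  0.0554] turn -0.3333 | now [705.4 233.6 146.4] [ 1.7978e+02 -6.0000e-02  7.7910e+01] gap 85.8 t 18.85 F [0.2 0.1 0.2]
```

```bash
python3 -m jog '[[0.123,-0.27,0.02,-0.333,1],[0.123,-0.27,0.02,-0.333,1],[0.123,-0.27,0.03,-0.333,1],[0.123,-0.27,0.04,-0.333,1],[0.123,-0.27,0.055,-0.333,1],[0.123,-0.27,0.055,-0.333,1],[0.123,-0.27,0.055,-0.333,1],[0.123,-0.27,0.055,-0.333,1],[0.123,-0.27,0.055,-0.333,1],[0.123,-0.27,0.055,-0.333,1],[0.123,-0.27,0.055,-0.333,1]]' 60;python3 -c "
from h import *
go(467,411,6,97)
e=snap('scene',1)
crop(e,300,120,160,150,5,'pics/p1.png')"
```

```text
time: 19.95
tool_pos: [469.0, 409.7, 91.2]
tcp_rot: [179.7, -0.0, 96.9]
ft_force: [-0.4, 0.6, -0.2]
finger_gap: 85.5
shift [ 0.0015 -0.0023  0.0852] turn -0.0024 | now [469.  409.7  91.2] [ 1.797e+02 -1.000e-02  9.686e+01] gap 85.5 t 19.95 F [-0.4  0.6 -0.2]
```

View pics/p1.png

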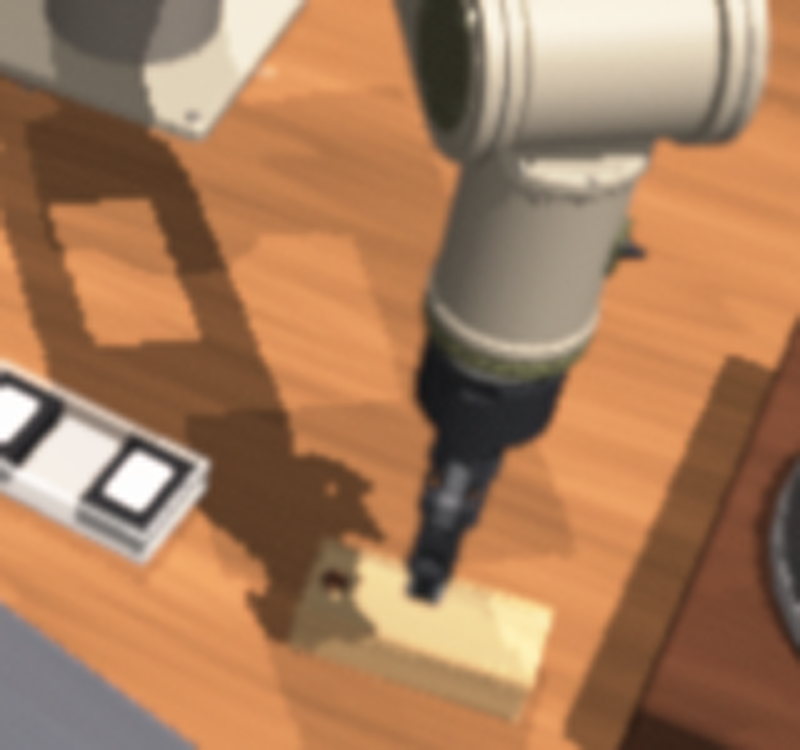

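```bash
python3 -m jog '[[0.0015,-0.0015,0.03,0,1],[0.0015,-0.0015,0.05,0,1],[0.0015,-0.0015,0.06,0,1],[0.0015,-0.0015,0.07,0,1],[0.0015,-0.0015,0.08,0,1],[0.0015,-0.0015,0.083,0,1],[0.0015,-0.0015,0.083,0,1]]' 60;python3 -c "
from h import *
go(467.5,411,8,97)"
```

```text
time: 20.7
tool_pos: [467.4, 411.1, 7.8]
tcp_rot: [179.7, 0.0, 96.9]
ft_force: [0.0, -0.1, 0.2]
finger_gap: 85.4
shift [-0.0001  0.0001 -0.0002] turn -0.0021 | now [467.4 411.1   7.8] [1.7974e+02 1.0000e-02 9.6880e+01] gap 85.4 t 20.7 F [ 0.  -0.1  0.2]
```

```bash
python3 -m jog '[[0,0,0,0,0.9],[0,0,0,0,0.8],[0,0,0,0,0.75],[0,0,0,0,0.7],[0,0,0,0,0.6],[0,0,0,0,0.5],[0,0,0,0,0.5],[0,0,0,0,0.5]]' 50;python3 -c "
from h import *
go(467.5,411,8,97)"
```

```text
time: 21.5
tool_pos: [467.8, 411.5, 8.6]
tcp_rot: [179.7, -0.0, 96.9]
ft_force: [-2.0, -0.4, 5.5]
finger_gap: 59.2
shift [-0.0004 -0.0004  0.0006] turn -0.0021 | now [467.8 411.5   8.6] [ 1.7969e+02 -3.0000e-02  9.6880e+01] gap 59.2 t 21.5 F [-2.  -0.4  5.5]
```

```bash
python3 -m jog '[[0,0,-0.003,0,0.5],[0,0,-0.01,0,0.5],[0,0,-0.03,0,0.5],[0,0,-0.05,0,0.5],[0,0,-0.08,0,0.5],[0,0,-0.08,0,0.5],[0,0,-0.08,0,0.5]]' 50;python3 -c "
from h import *
go(643.2,234,52,76.3)
e=snap('scene',1)
crop(e,300,120,160,150,5,'pics/q1.png')"
```

```text
time: 22.2
tool_pos: [467.9, 411.7, 89.3]
tcp_rot: [179.6, -0.1, 96.9]
ft_force: [0.6, 0.3, -3.1]
finger_gap: 59.1
shift [-0.1975  0.1525  0.0381] turn 0.3593 | now [467.9 411.7  89.3] [ 1.796e+02 -8.000e-02  9.688e+01] gap 59.1 t 22.2 F [ 0.6  0.3 -3.1]
```

View pics/q1.png

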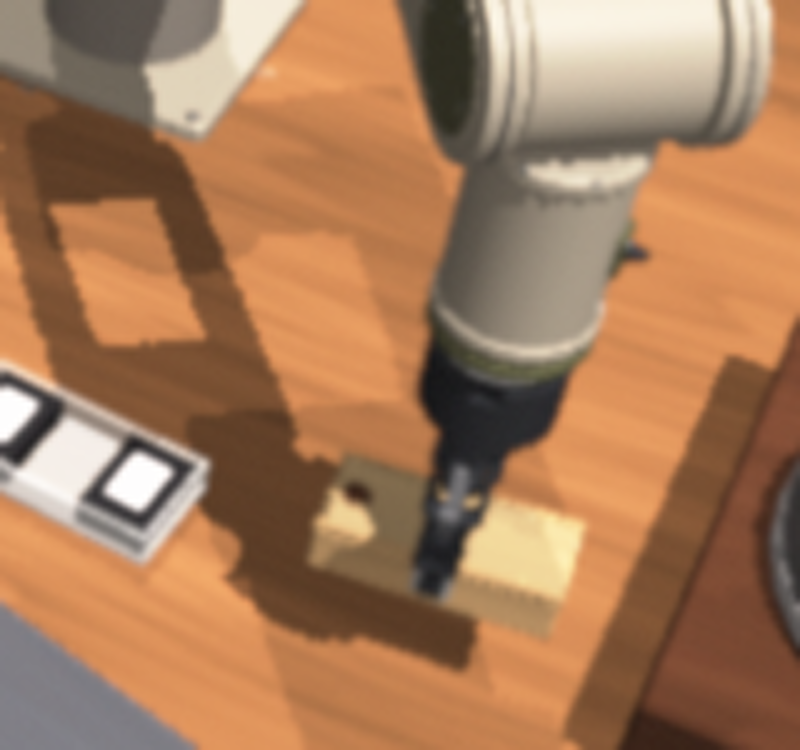

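```bash
python3 -m jog '[[-0.03,0.023,-0.02,0.05,0.5],[-0.065,0.05,-0.02,0.11,0.5],[-0.1,0.077,-0.02,0.18,0.5],[-0.135,0.104,-0.02,0.24,0.5],[-0.17,0.131,-0.01,0.3,0.5],[-0.19,0.146,0.01,0.35,0.5],[-0.1975,0.1525,0.03,0.359,0.5],[-0.1975,0.1525,0.038,0.359,0.5],[-0.1975,0.1525,0.038,0.359,0.5],[-0.1975,0.1525,0.038,0.359,0.5],[-0.1975,0.1525,0.038,0.359,0.5]]' 50;python3 -c "
from h import *
go(643.2,234,39,76.3)
e=snap('scene',2);d=snap('top',2)
import pickle;pickle.dump((d,e),open('s6.pkl','wb'))
s=r.sense()['tool_pos']
from fit import *
q=np.radians(-13.7)
for n,c,o,C in(('r1',e,(250,200,100,100),(644.7,236.1)),('r2',d,(110,85,120,90),(643.2,233.9))):
  crop(c,*o,6,f'pics/{n}.png',[(rect((s[0],s[1],q),60,140,s[2]+29.4),(0,0,255)),(rect((*C,q),100,180,30),(0,255,0))])
"
```

```text
time: 23.35
tool_pos: [642.4, 234.5, 51.8]
tcp_rot: [179.7, -0.2, 76.4]
ft_force: [-0.1, 0.1, -2.0]
finger_gap: 58.8
shift [-0.0003  0.0009  0.0128] turn 0.0018 | now [642.4 234.5  51.8] [ 1.7967e+02 -1.5000e-01  7.6400e+01] gap 58.8 t 23.35 F [-0.1  0.1 -2. ]
```

View pics/r1.png

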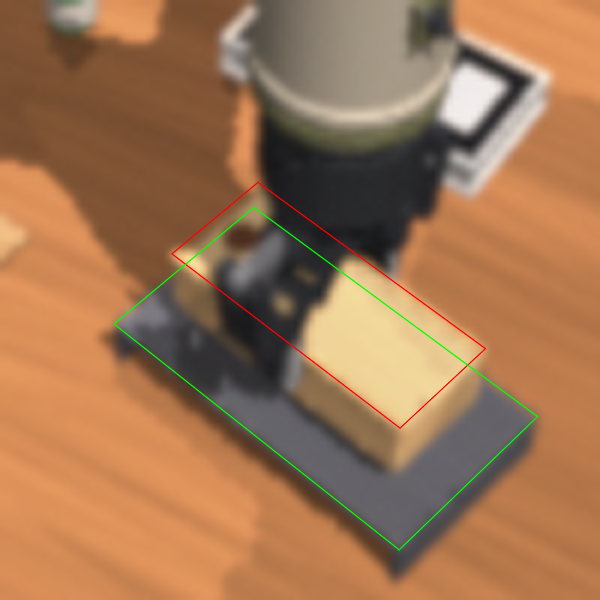

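View pics/r2.png

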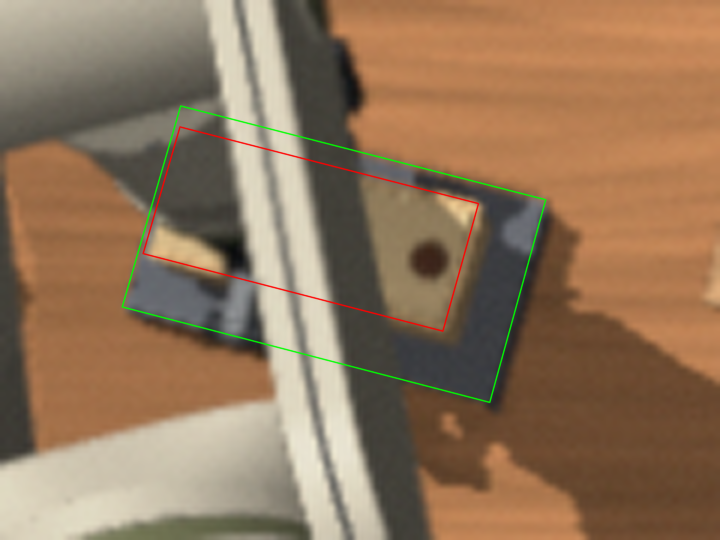

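```bash
python3 -m jog '[[0.0006,0.0007,0.005,0.002,0.5],[0.0006,0.0007,0.01,0.002,0.5],[0.0006,0.0007,0.012,0.002,0.5],[0.0006,0.0007,0.0128,0.002,0.5],[0.0006,0.0007,0.0132,0.002,0.5],[0.0006,0.0007,0.0132,0.002,0.5],[0.0006,0.0007,0.0132,0.002,0.5]]' 50;python3 -c "
from h import *
go(643.2,234.8,39,76.3)"
```

```text
time: 24.25
tool_pos: [643.5, 234.4, 38.7]
tcp_rot: [179.7, -0.1, 76.2]
ft_force: [-1.9, -0.2, 2.4]
finger_gap: 58.9
shift [ 0.0003 -0.0004 -0.0003] turn -0.001 | now [643.5 234.4  38.7] [ 1.7966e+02 -1.5000e-01  7.6240e+01] gap 58.9 t 24.25 F [-1.9 -0.2  2.4]
```

```bash
python3 -m jog '[[0,0,0.0003,0,0.72],[0,0,0.0003,0,0.76],[0,0,0.0003,0,0.85],[0,0,0,0,0.95],[0,0,0,0,1],[0,0,-0.03,0,1],[0,0,-0.07,0,1],[-0.03,0,-0.11,0,1],[-0.08,0,-0.12,0,1],[-0.13,0,-0.12,0,1],[-0.18,0,-0.12,0,1],[-0.23,0,-0.12,0,1],[-0.28,0,-0.12,0,1],[-0.33,0,-0.12,0,1],[-0.38,0,-0.12,0,1],[-0.4,0,-0.12,0,1],[-0.4,0,-0.12,0,1],[-0.4,0,-0.12,0,1]]' 50;python3 -c "
from h import *
go(617,-247,100,117.5)
e=snap('scene',3);d=snap('top',3)
import pickle;pickle.dump((d,e),open('s7.pkl','wb'))
from fit import *
for n,c,s,b in(('top',d,1,(0,0,0)),('scene',e,.8,(1.5,2.2,0))):
    b=np.array(b)
    print(n,'box',refine(c,(643.2,234,-13.7)+b,60,140,68,s)[0]-b,'riser',refine(c,(643,234,-13.7)+b,100,180,30,s)[0]-b)
    print('tab',refine(c,(617,-247,27.5)+b,16,36,53,s)[0]-b)
crop(e,250,200,100,100,6,'pics/t1.png');crop(d,110,85,240,150,3.3,'pics/t2.png')
"
```

```text
time: 26.05
tool_pos: [547.6, -154.5, 157.7]
tcp_rot: [179.6, -0.2, 76.2]
ft_force: [-0.2, 0.1, -1.0]
finger_gap: 85.4
shift [-0.0734  0.0891  0.0581] turn -0.7215 | now [ 547.6 -154.5  157.7] [ 1.7965e+02 -1.7000e-01  7.6160e+01] gap 85.4 t 26.05 F [-0.2  0.1 -1. ]
top box [642.52663161 232.60382261 -13.93873895] riser [643.19934402 233.50760937 -13.492211  ]
tab [ 615.46652398 -246.04869262  -48.04010002]
scene box [644.01863133 235.17993664 -13.80861259] riser [642.52042163 235.37305114 -14.68659849]
tab [ 615.0525462  -245.2153821    46.87121129]
```

View pics/t1.png

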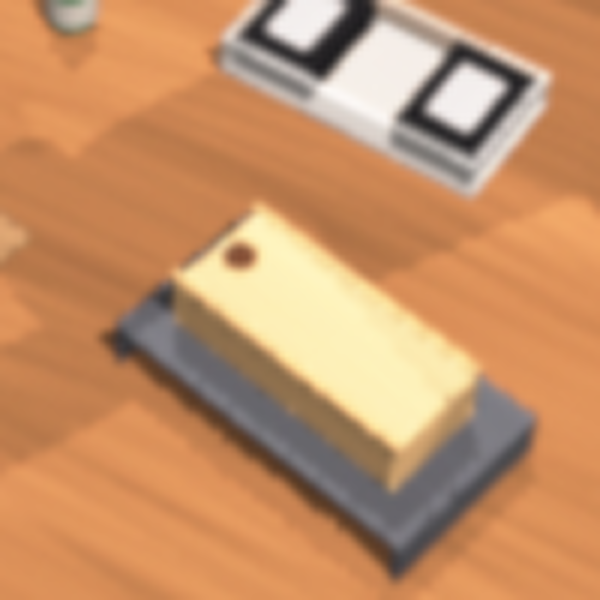

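View pics/t2.png

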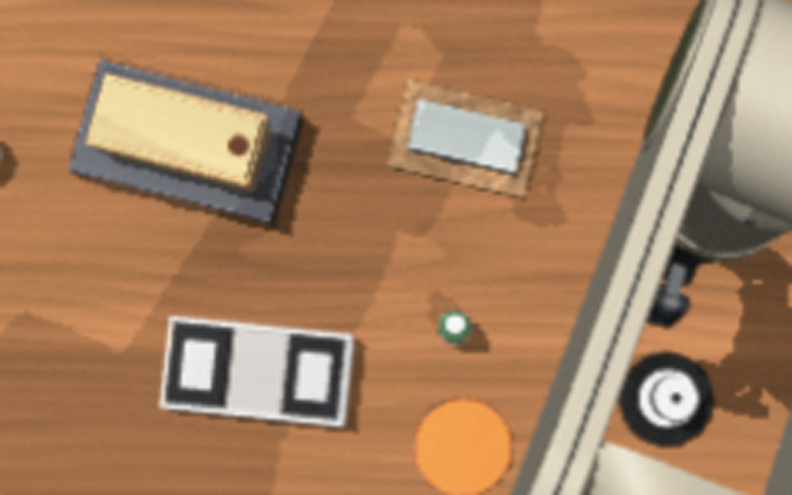

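```bash
python3 - <<'E'
from fit import *
import pickle
d,e=pickle.load(open("s7.pkl","rb"))
for n,c,b in(('top',d,(0,0,0)),('scene',e,(1.5,2.2,0))):
  b=np.array(b);p=np.array((447,167.8,-5))+b
  for s in(.5,.8): print(n,s,[np.round(refine(c,p,w,h,z,s)[0]-b,1) for w,h,z in((78,156,25),(70,148,25))], np.round(refine(c,p,70,50,25,s,sides=(0,))[0]-b,1))
  Q=(p[0],p[1],np.radians(-5))
  def sub(y0,y1,x=35,z=25):
    R=rect(Q,1,1,z);a=Q[2];ex=np.array([np.cos(a),np.sin(a),0]);ey=np.array([-np.sin(a),np.cos(a),0]);o=np.array([Q[0],Q[1],z])
    return np.array([o-x*ex+y0*ey,o+x*ex+y0*ey,o+x*ex+y1*ey,o-x*ex+y1*ey])
  crop(c,*((150,170,80,60) if n=='top' else (280,180,80,60)),10,f'pics/v_{n}.png',[(rect(Q,78,156,25),(0,0,255)),(sub(25,74),(0,255,0)),(sub(-74,-25),(0,255,0)),(sub(-25,25,35,3),(255,0,0))])
E
```

```text
top 0.5 [array([445.6, 171.9,  -4.3]), array([445.6, 167.5,  -5. ])] [447.6 166.7  -5. ]
top 0.8 [array([445.3, 172.3,  -3.7]), array([445.7, 167.6,  -5. ])] [446.3 166.9  -4.9]
scene 0.5 [array([453.3, 173.9,  -4.5]), array([446.3, 168. ,  -5.5])] [452.5 174.5  -4.4]
scene 0.8 [array([453.3, 173.8,  -4.4]), array([446.2, 168. ,  -5.4])] [452.4 174.6  -4.2]
```

View pics/v_top.png

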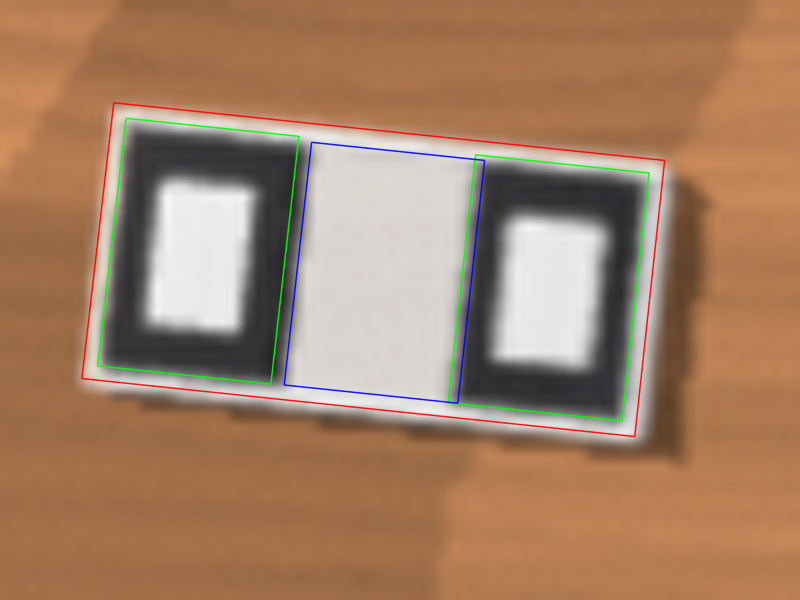

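View pics/v_scene.png

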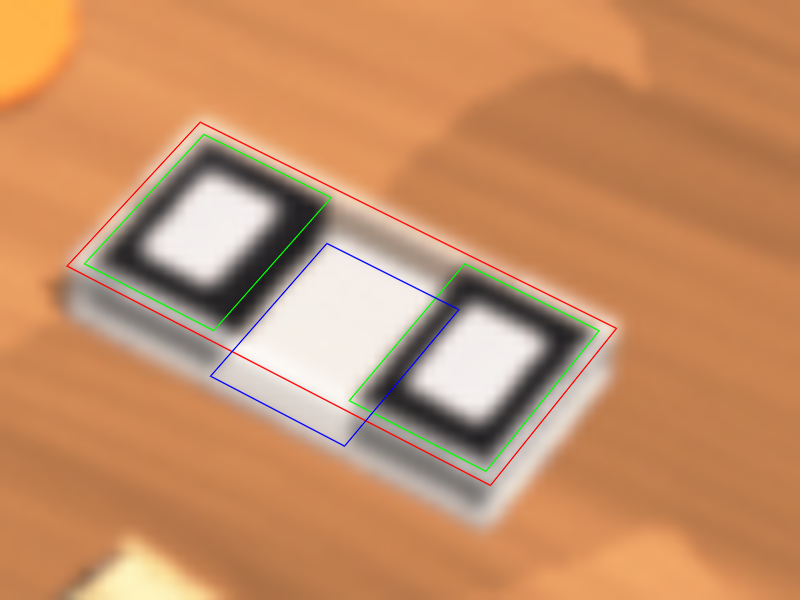

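```bash
python3 -c "
from h import *
go(616.5,-246.8,90,118)"
```

```text
shift [-0.075   0.0883  0.0679] turn -0.7271 | now [ 547.9 -153.1  157.6] [ 1.7966e+02 -1.6000e-01  7.6340e+01] gap 85.7 t 26.35 F [0.5 1.  0.7]
```

```bash
python3 -m jog '[[-0.03,0.035,0,-0.145,1],[-0.06,0.07,0.01,-0.29,0.9],[-0.075,0.0883,0.03,-0.43,0.8],[-0.075,0.0883,0.05,-0.57,0.7],[-0.075,0.0883,0.068,-0.727,0.65],[-0.075,0.0883,0.068,-0.727,0.65],[-0.075,0.0883,0.068,-0.727,0.65],[-0.075,0.0883,0.068,-0.727,0.65],[-0.075,0.0883,0.068,-0.727,0.65]]' 40;python3 -c "
from h import *
go(616.5,-246.8,27,118)
e=snap('scene',2);d=snap('top',2)
crop(e,140,140,100,80,8,'pics/w1.png');crop(d,290,100,100,80,8,'pics/w2.png')"
```

```text
time: 27.25
tool_pos: [617.5, -247.0, 91.8]
tcp_rot: [179.6, 0.2, 117.9]
ft_force: [-0.5, -0.5, -0.1]
finger_gap: 55.5
shift [ 0.0009 -0.0013  0.0648] turn -0.0019 | now [ 617.5 -247.    91.8] [179.55   0.23 117.89] gap 55.5 t 27.25 F [-0.5 -0.5 -0.1]
```

View pics/w1.png

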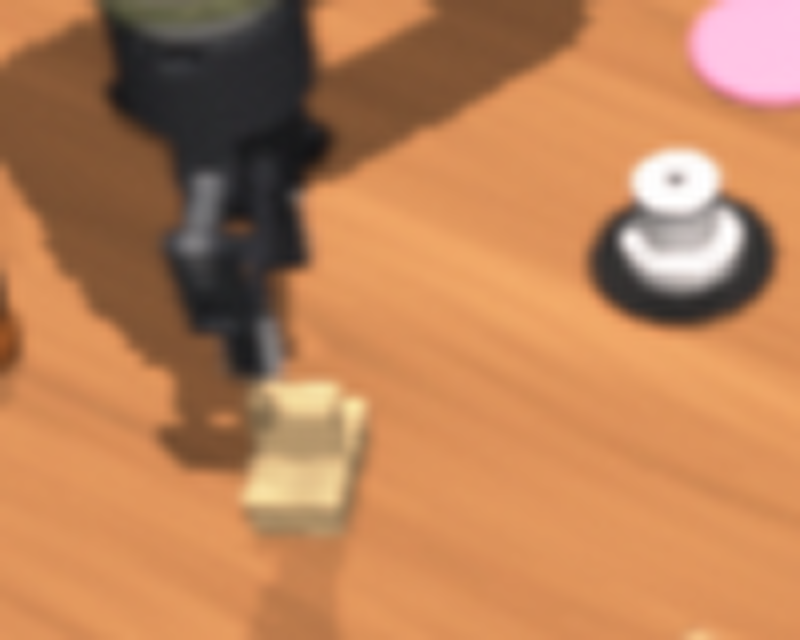

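View pics/w2.png

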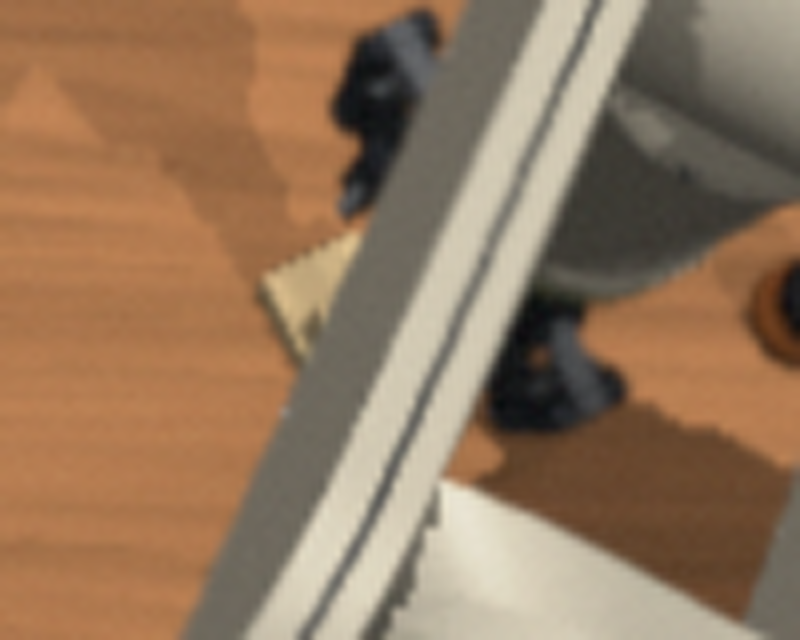

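```bash
python3 -m jog '[[0.001,-0.001,0.03,0.0,0.6],[0.001,-0.001,0.05,0,0.6],[0.001,-0.001,0.06,0,0.6],[0.001,-0.001,0.063,0,0.6],[0.001,-0.001,0.063,0,0.6],[0.001,-0.001,0.063,0,0.6]]' 40;python3 -c "
from h import *
go(616.5,-246.8,28,118)"
```

```text
time: 28.05
tool_pos: [616.9, -246.9, 29.2]
tcp_rot: [179.5, 0.3, 118.0]
ft_force: [-0.0, -0.8, 0.3]
finger_gap: 51.4
shift [ 0.0003 -0.0003  0.0012] turn -0.0008 | now [ 616.9 -246.9   29.2] [179.54   0.25 117.95] gap 51.4 t 28.05 F [-0.  -0.8  0.3]
```

```bash
python3 -m jog '[[0,0,0,0,0.5],[0,0,0,0,0.4],[0,0,0,0,0.32],[0,0,0,0,0.26],[0,0,0,0,0.22],[0,0,0,0,0.18],[0,0,0,0,0.1],[0,0,0,0,0.05],[0,0,0,0,0.05],[0,0,0,0,0.05]]' 40;python3 -c "
from h import *
go(616.5,-246.8,28,118)"
```

```text
time: 29.05
tool_pos: [616.9, -246.9, 29.3]
tcp_rot: [179.5, 0.3, 118.0]
ft_force: [-0.1, 0.5, 2.3]
finger_gap: 15.0
shift [ 0.0003 -0.0003  0.0013] turn -0.0008 | now [ 616.9 -246.9   29.3] [179.54   0.26 117.95] gap 15.0 t 29.05 F [-0.1  0.5  2.3]
```

```bash
python3 -m jog '[[0,0,-0.003,0,0.05],[0,0,-0.01,0,0.05],[0,0,-0.04,0,0.05],[0,0,-0.08,0,0.05],[0,0,-0.11,0,0.05],[0,0,-0.11,0,0.05],[0,0,-0.11,0,0.05]]' 40;python3 -c "
from h import *
go(446,167.6,90,84.8)
e=snap('scene',2)
crop(e,140,140,100,80,8,'pics/x1.png')"
```

```text
time: 29.75
tool_pos: [616.6, -247.3, 140.9]
tcp_rot: [179.4, 0.4, 117.9]
ft_force: [0.2, 0.9, -1.5]
finger_gap: 15.4
shift [0.4468 0.0433 0.0483] turn 0.5785 | now [ 616.6 -247.3  140.9] [179.44   0.39 117.95] gap 15.4 t 29.75 F [ 0.2  0.9 -1.5]
```

View pics/x1.png

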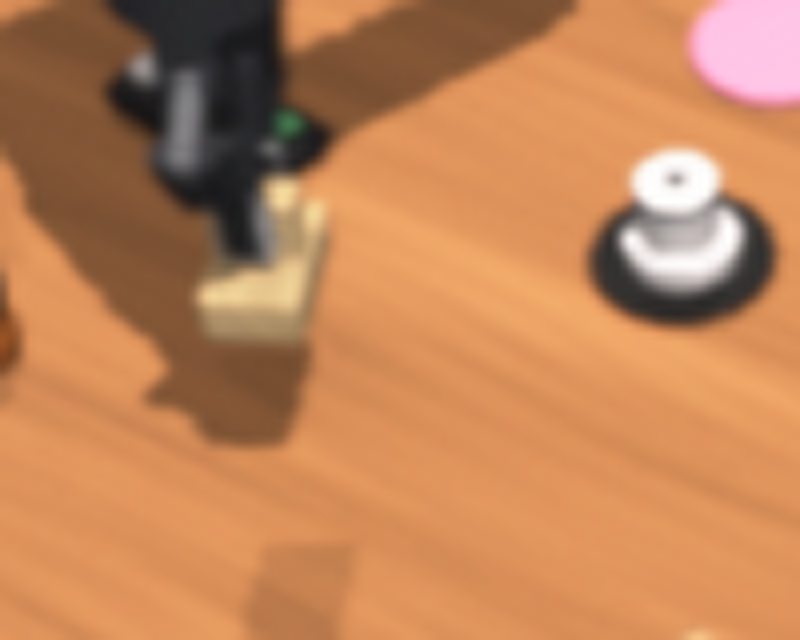

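```bash
python3 -m jog '[[0.04,0.004,0,0.05,0.05],[0.085,0.008,0,0.11,0.05],[0.13,0.013,0,0.17,0.05],[0.175,0.017,0,0.23,0.05],[0.22,0.021,0,0.28,0.05],[0.265,0.026,0,0.34,0.05],[0.31,0.03,0,0.4,0.05],[0.35,0.034,0,0.46,0.05],[0.39,0.038,0,0.52,0.05],[0.42,0.041,0.01,0.578,0.05],[0.44,0.043,0.03,0.578,0.05],[0.4468,0.0433,0.05,0.578,0.05],[0.4468,0.0433,0.07,0.578,0.05],[0.4468,0.0433,0.075,0.578,0.05],[0.4468,0.0433,0.075,0.578,0.05],[0.4468,0.0433,0.075,0.578,0.05],[0.4468,0.0433,0.075,0.578,0.05]]' 40;python3 -c "
from h import *
go(446,167.6,40,84.8)
e=snap('scene',2);d=snap('top',2)
import pickle;pickle.dump((d,e),open('s8.pkl','wb'))
s=r.sense()['tool_pos'];yaw=r.sense()['tcp_rot'][2]
from fit import *
q=np.radians(-5.2)
for n,c,o,b in(('y1',e,(280,170,80,60),(1.5,2.2)),('y2',d,(150,165,80,60),(0,0))):
  crop(c,*o,10,f'pics/{n}.png',[(rect((s[0]+b[0],s[1]+b[1],np.radians(yaw-90)),60,40,z),k) for z,k in((s[2]-29.3,(255,0,0)),(s[2]-7.3,(0,0,255)))]+[(rect((446+b[0],167.6+b[1],q),78,156,25),(0,255,0)),(rect((446+b[0],167.6+b[1],q),70,50,25),(0,255,0))])
"
```

```text
time: 31.55
tool_pos: [445.3, 168.5, 63.0]
tcp_rot: [179.5, -0.1, 84.8]
ft_force: [0.4, 0.7, -1.2]
finger_gap: 15.2
shift [-0.0008  0.0006  0.023 ] turn 0.0001 | now [445.3 168.5  63. ] [ 1.795e+02 -1.100e-01  8.480e+01] gap 15.2 t 31.55 F [ 0.4  0.7 -1.2]
```

View pics/y1.png

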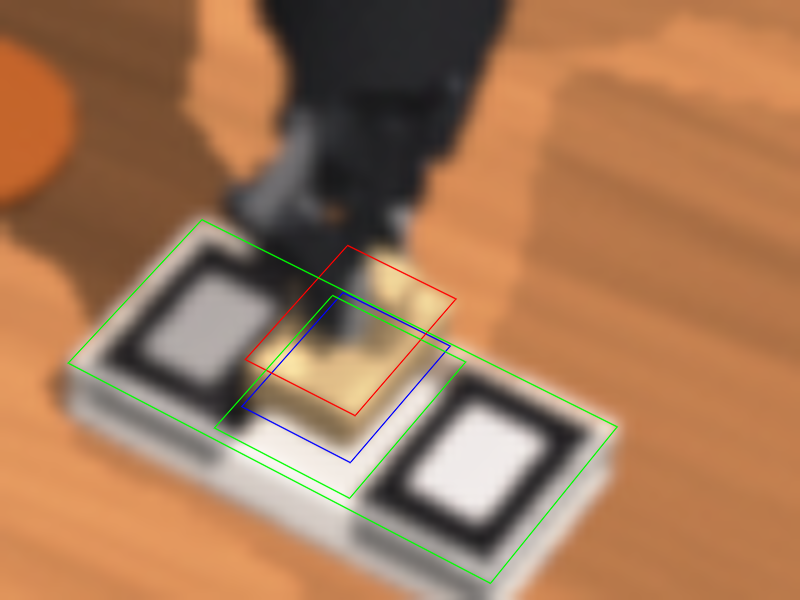

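View pics/y2.png

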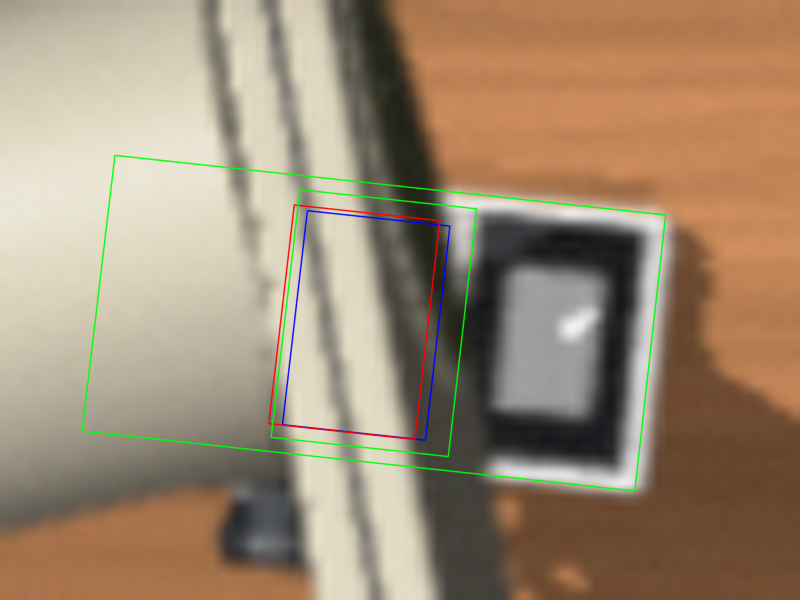

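```bash
python3 -m jog '[[0.0003,0.0006,0.003,0,0.05],[0.0003,0.0006,0.006,0,0.05],[0.0003,0.0006,0.0065,0,0.05],[0.0003,0.0006,0.0065,0,0.05]]' 40;python3 -c "
from h import *
go(446,167.6,40,84.8)
e=snap('scene',4)
crop(e,280,170,80,60,10,'pics/z1.png')
"
```

```text
time: 32.15
tool_pos: [445.3, 168.7, 55.8]
tcp_rot: [179.6, -0.1, 84.8]
ft_force: [-0.3, -0.9, 0.3]
finger_gap: 15.3
shift [-0.001   0.0006  0.0158] turn 0.0004 | now [445.3 168.7  55.8] [ 1.7956e+02 -9.0000e-02  8.4820e+01] gap 15.3 t 32.15 F [-0.3 -0.9  0.3]
```

View pics/z1.png

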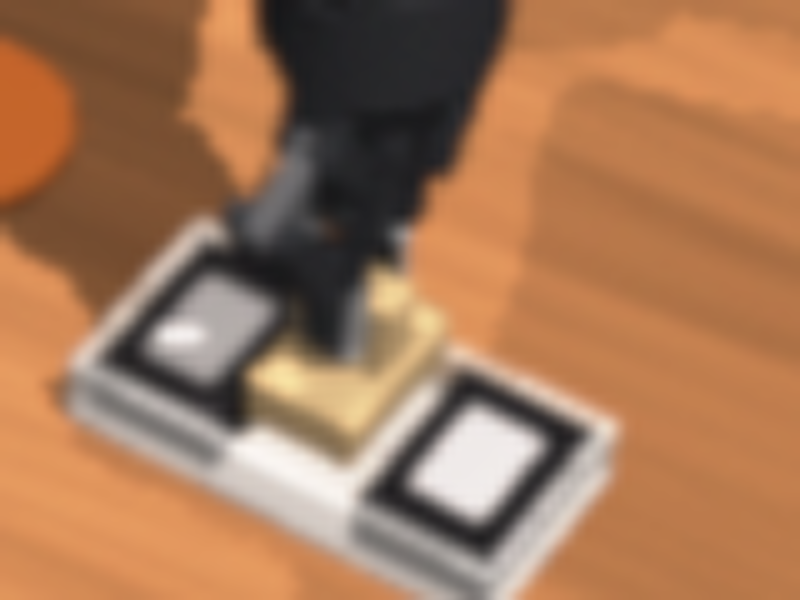

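```bash
python3 - <<'E'
from fit import *
import pickle
d,e=pickle.load(open("s8.pkl","rb"))
A=lambda q:(np.array(q,float)+.5)/10-.5+[280,170]
print(unproj(e,A([(249,372),(345,434),(448,322)]),48.5)); print(unproj(e,A([(249,405),(348,466)]),26.5))
print('expected', rect((445.3,168.7,np.radians(-5.2)),60,40,48.5))
print('case corners', unproj(e,A([(357,500),(222,428),(620,432),(490,590),(75,372),(205,218)]),25))
print('exp tray',rect((446,167.6,np.radians(-5.2)),78,156,25))
p=rect((445.3+1.5,168.7+2.2,np.radians(-5.2)),60,40,0)
E
grep -c . h.py
```

```text
[[473.03071427 149.14474434  48.5       ]
 [480.91060527 186.48361343  48.5       ]
 [422.6964522  193.41174388  48.5       ]]
[[467.34984453 147.43856479  26.5       ]
 [474.34448138 185.85466727  26.5       ]]
expected [[413.61081644 151.50128943  48.5       ]
 [473.36388035 146.06333462  48.5       ]
 [476.98918356 185.89871057  48.5       ]
 [417.23611965 191.33666538  48.5       ]]
case corners [[484.18905004 194.02962067  25.        ]
 [479.0049613  144.02821292  25.        ]
 [417.38222849 252.8956976   25.        ]
 [495.95717645 245.15656336  25.        ]
 [481.61374472  92.56193129  25.        ]
 [400.484086    96.40814535  25.        ]]
exp tray [[400.0911672   93.45568754  25.        ]
 [477.77015029  86.38634628  25.        ]
 [491.9088328  241.74431246  25.        ]
 [414.22984971 248.81365372  25.        ]]
26
```

```bash
python3 -c "
from h import *
from fit import *
e=snap('scene',8)
go(446,167.6,40,84.8)
q=np.radians(-5.2)
crop(e,298,190,40,32,20,'pics/z2.png')
crop(e,298,190,40,32,20,'pics/z3.png',[(rect((448.3,170.6,q),60,40,z),k) for z,k in((26.5,(255,0,0)),(48.5,(0,0,255)))])
"
```

```text
shift [-0.0011  0.0003  0.0162] turn 0.0003 | now [445.7 168.8  56.2] [ 1.7952e+02 -1.1000e-01  8.4820e+01] gap 15.4 t 32.75 F [-0.4  0.   0.6]
```

View pics/z2.png

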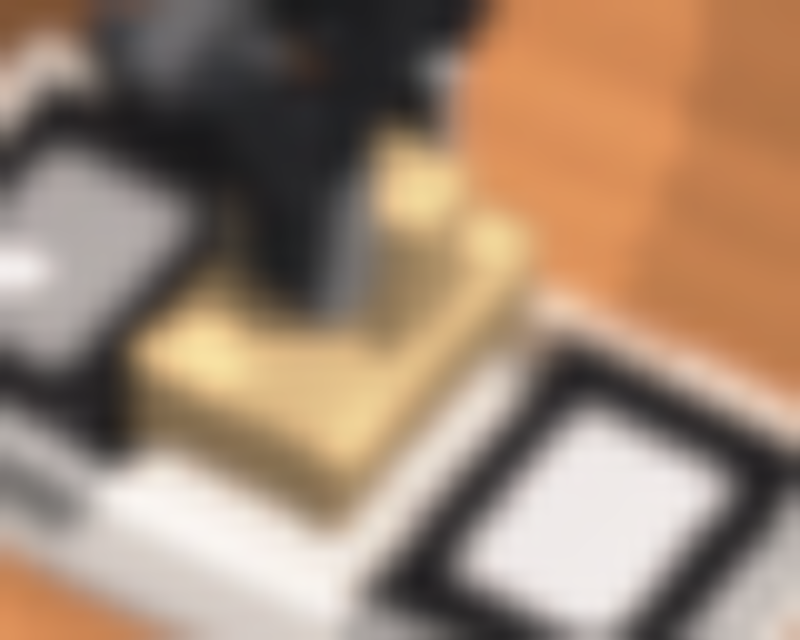

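View pics/z3.png

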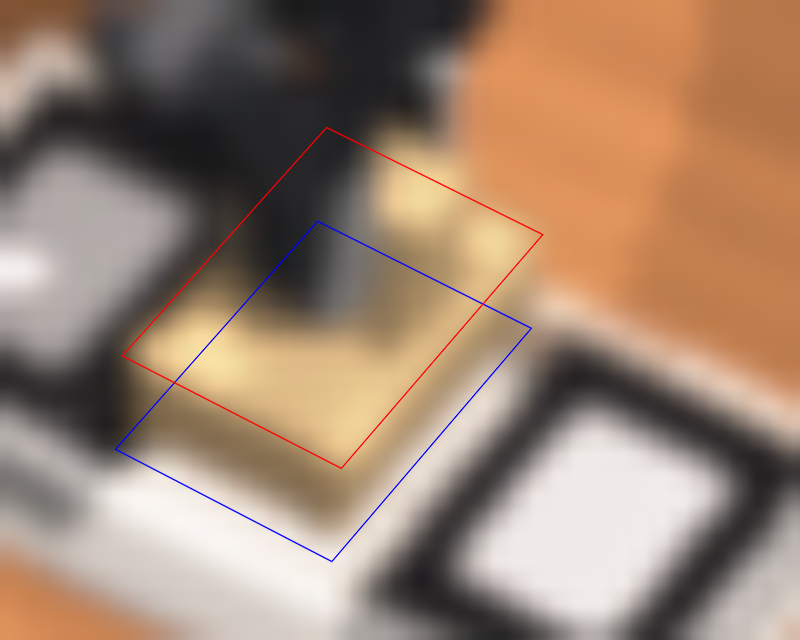

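```bash
python3 -m jog '[[0.0004,0.0003,0.005,0,0.05],[0.0004,0.0003,0.01,0,0.05],[0.0004,0.0003,0.015,0,0.05],[0.0004,0.0003,0.018,0,0.05],[0.0004,0.0003,0.019,0,0.05],[0.0004,0.0003,0.019,0,0.05]]' 40;python3 -c "
from h import *
go(446,168.8,32.5,84.8)
e=snap('scene',3)
crop(e,290,180,60,48,13,'pics/z4.png')
"
```

```text
time: 33.35
tool_pos: [446.0, 169.1, 36.9]
tcp_rot: [179.5, -0.1, 84.8]
ft_force: [-0.3, -0.6, -1.3]
finger_gap: 15.2
shift [-0.0003  0.      0.0044] turn 0.0003 | now [446.  169.1  36.9] [ 1.7955e+02 -1.0000e-01  8.4820e+01] gap 15.2 t 33.35 F [-0.3 -0.6 -1.3]
```

View pics/z4.png

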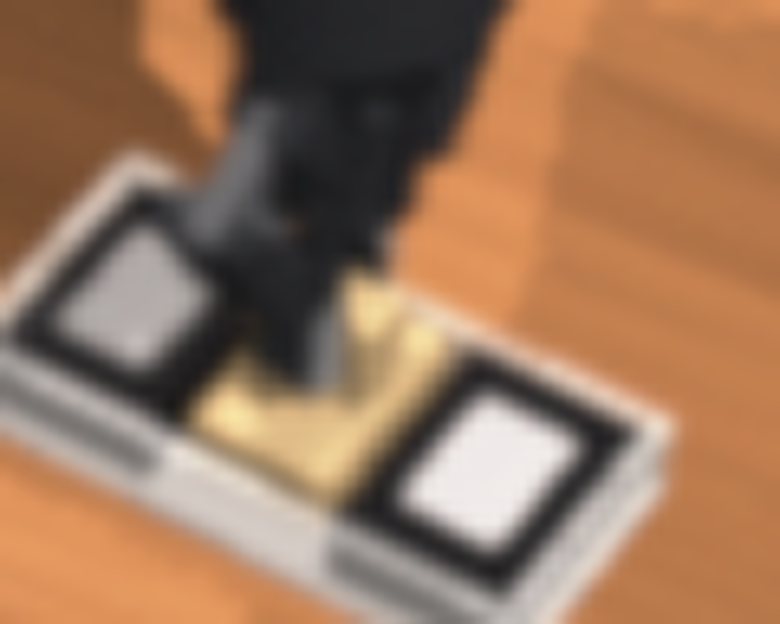

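In the gap with no side load, so down to the floor.

```bash
python3 -m jog '[[0,0,0.002,0,0.05],[0,0,0.0035,0,0.05],[0,0,0.0045,0,0.05],[0,0,0.005,0,0.05],[0,0,0.005,0,0.05]]' 40;python3 -c "
from h import *
go(446,168.8,32.5,84.8)"
```

```text
time: 34.0
tool_pos: [446.3, 169.2, 32.4]
tcp_rot: [179.5, -0.1, 84.8]
ft_force: [0.7, -0.6, 0.4]
finger_gap: 15.6
shift [-0.0004 -0.0003 -0.0001] turn 0.0003 | now [446.3 169.2  32.4] [ 1.7951e+02 -1.1000e-01  8.4820e+01] gap 15.6 t 34.0 F [ 0.7 -0.6  0.4]
```

```bash
python3 -m jog '[[0,0,0.0006,0,0.05],[0,0,0.001,0,0.05],[0,0,0.001,0,0.05]]' 40;python3 -c "
from h import *
go(446,168.8,32.5,84.8)"
```

```text
time: 34.3
tool_pos: [446.6, 169.3, 32.1]
tcp_rot: [179.5, -0.1, 84.8]
ft_force: [-3.0, -1.3, 7.8]
finger_gap: 15.4
shift [-0.0006 -0.0005 -0.0004] turn 0.0004 | now [446.6 169.3  32.1] [ 1.795e+02 -1.200e-01  8.482e+01] gap 15.4 t 34.3 F [-3.  -1.3  7.8]
```

Seated at TCP z 32.1 mm (32.3 expected, 7.8 N). Release and withdraw.

```bash
python3 -m jog '[[0,0,0,0,0.22],[0,0,0,0,0.3],[0,0,-0.001,0,0.4],[0,0,-0.002,0,0.5],[0,0,-0.01,0,0.5],[0,0,-0.04,0,0.6],[0,0,-0.09,0,0.8],[0,0,-0.13,0,1],[0.04,0,-0.16,0,1],[0.09,-0.01,-0.18,0,1],[0.14,-0.02,-0.18,0,1],[0.19,-0.03,-0.18,0,1],[0.24,-0.04,-0.18,0,1],[0.29,-0.04,-0.18,0,1],[0.29,-0.04,-0.18,0,1],[0.29,-0.04,-0.18,0,1],[0.29,-0.04,-0.18,0,1]]' 40;python3 -c "
from fit import *
e=snap('scene',3);d=snap('top',3)
import pickle;pickle.dump((d,e),open('s9.pkl','wb'))
d0,e0=pickle.load(open('s0.pkl','rb'))
go(446,168.8,32.5,84.8)
crop(e,290,180,60,48,13,'pics/zz1.png');crop(d,60,90,280,140,2.8,'pics/zz2.png');crop(d,150,165,80,60,10,'pics/zz3.png')
for n,c,s,b in(('top',d,1,(0,0,0)),('scene',e,.8,(1.5,2.2,0))):
    b=np.array(b)
    for nm,p,a,q in(('box/riser',(643.2,234,-13.7),(60,140,68),(100,180,30)),('mirror/cork',(655,-8,-12),(44,96,18),(80,124,6)),('tab/tray',(446,168.5,-5.2),(16,36,56),(70,148,25))):
        print(n,nm,np.round(refine(c,p+b,*a,s)[0]-b,1),np.round(refine(c,p+b,*q,s)[0]-b,1))
for c,c0,n in((d,d0,'top'),(e,e0,'scene')):
    print(n,'gauge',refine(c0,(461.6,-421,-5),45,110,16)[0].round(1),refine(c,(461.6,-421,-5),45,110,16)[0].round(1),'bottle',refc(c0,(486,-1),7,55,.7).round(1),refc(c,(486,-1),7,55,.7).round(1))
"
```

```text
time: 36.0
tool_pos: [431.4, 460.7, 212.6]
tcp_rot: [179.5, -0.1, 84.8]
ft_force: [-0.1, -0.8, -0.1]
finger_gap: 85.4
shift [-0.2897  0.0392  0.1801] turn -0.0009 | now [431.8 460.6 213. ] [ 1.7946e+02 -1.4000e-01  8.4750e+01] gap 85.5 t 36.3 F [0.4 0.7 0.9]
top box/riser [642.5 232.6 -13.9] [643.2 233.6 -13.5]
top mirror/cork [654.3  -9.  -12. ] [655.3  -8.8 -11.9]
top tab/tray [447.1 169.2  -4.5] [447.2 167.7  -4.6]
scene box/riser [644.1 235.1 -13.8] [642.8 235.1 -14.6]
scene mirror/cork [654.1  -9.  -12.2] [654.1  -6.9 -12.4]
scene tab/tray [449.  168.8 -10.7] [445.1 168.   -5.4]
top gauge [ 461.9 -418.8   -5.8] [ 462.1 -418.5   -6.2] bottle [485.9  -1.3] [485.8  -1.5]
scene gauge [ 472.7 -411.9   -4.5] [ 472.8 -411.    -4.8] bottle [488.4   2. ] [488.1   1.5]
```

View pics/zz1.png

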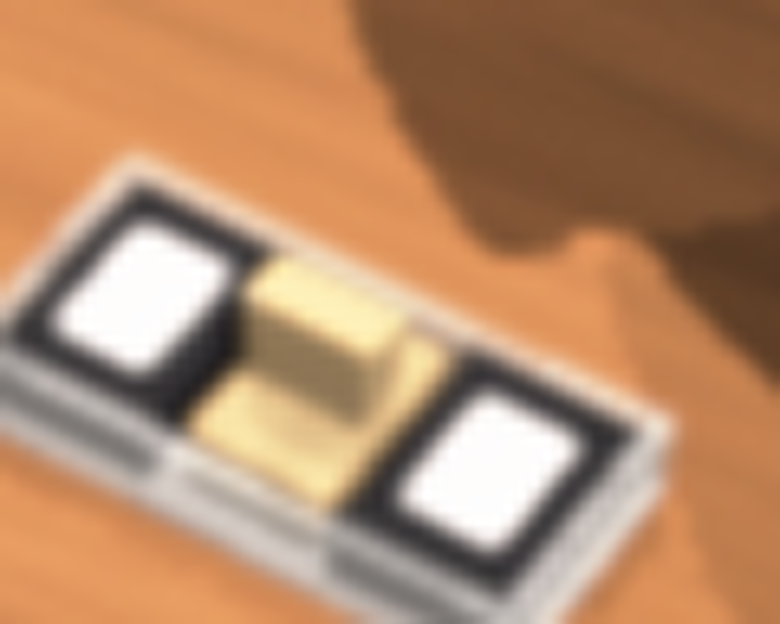

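View pics/zz2.png

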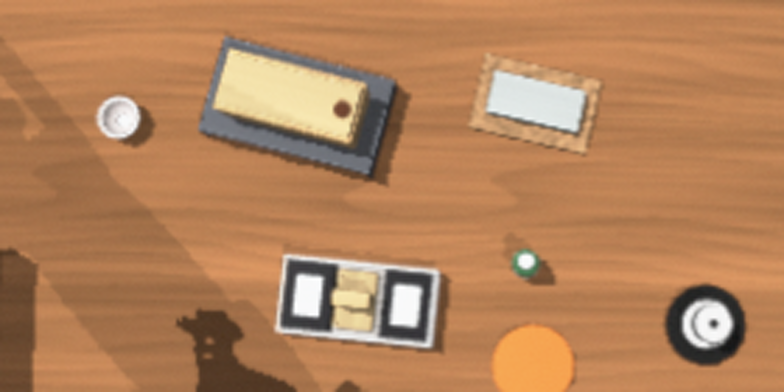

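View pics/zz3.png

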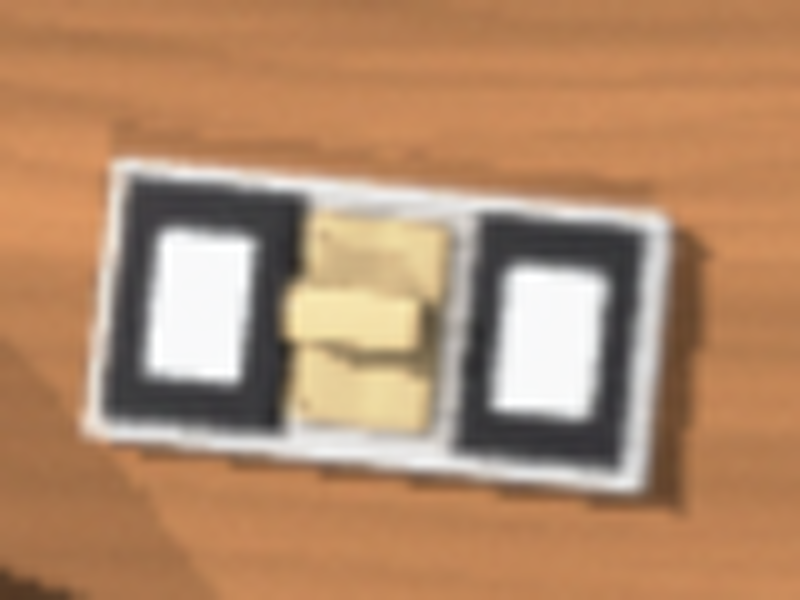

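The filler is seated, with its top level with the rim, but it sits about 4 mm toward the left (+y) case: about 0 px clear on the left and 32 crop px on the right. I'll regrip it and shift it to the middle.

```bash
python3 -c "
from h import *
go(446.6,167.5,90,84.8)"
```

```text
shift [-0.2908  0.0405  0.1226] turn -0.0009 | now [431.8 460.6 213. ] [ 1.7946e+02 -1.4000e-01  8.4750e+01] gap 85.5 t 36.3 F [0.4 0.7 0.9]
```

```bash
python3 -m jog '[[-0.05,0.005,0,0,1],[-0.1,0.01,0,0,1],[-0.15,0.02,0,0,0.8],[-0.2,0.03,0.02,0,0.6],[-0.25,0.04,0.05,0,0.55],[-0.28,0.0405,0.09,0,0.55],[-0.291,0.0405,0.122,0,0.55],[-0.291,0.0405,0.122,0,0.55],[-0.291,0.0405,0.15,0,0.5],[-0.291,0.0405,0.17,0,0.5],[-0.291,0.0405,0.178,0,0.5],[-0.291,0.0405,0.178,0,0.5],[-0.291,0.0405,0.178,0,0.5]]' 40;python3 -c "
from h import *
go(446.6,167.5,33,84.8)"
```

```text
time: 37.6
tool_pos: [448.2, 168.0, 36.2]
tcp_rot: [179.4, -0.2, 84.8]
ft_force: [0.3, -0.1, -1.0]
finger_gap: 42.7
shift [-0.0007 -0.0016  0.0032] turn -0.0006 | now [448.2 168.   36.2] [179.36  -0.19  84.76] gap 42.7 t 37.6 F [ 0.3 -0.1 -1. ]
```

```bash
python3 -m jog '[[-0.0007,-0.0016,0.002,0,0.45],[-0.0007,-0.0016,0.002,0,0.35],[-0.0007,-0.0016,0.002,0,0.28],[-0.0007,-0.0016,0.002,0,0.22],[-0.0007,-0.0016,0.002,0,0.15],[-0.0007,-0.0016,0.002,0,0.05],[-0.0007,-0.0016,0.002,0,0.05],[-0.0007,-0.0016,0.002,0,0.05],[-0.0007,-0.0016,0.002,0,0.05]]' 40;python3 -c "
from h import *
go(446.6,167.5,33,84.8)"
```

```text
time: 38.5
tool_pos: [447.0, 167.6, 34.7]
tcp_rot: [179.3, -0.2, 84.8]
ft_force: [-1.4, 0.5, 5.6]
finger_gap: 14.9
shift [-0.0001 -0.0004  0.0016] turn -0.0007 | now [447.  167.6  34.7] [179.32  -0.2   84.76] gap 14.9 t 38.5 F [-1.4  0.5  5.6]
```

```bash
python3 -m jog '[[0,0,-0.002,0,0.05],[0,0,-0.005,0,0.05],[-0.002,0,-0.005,0,0.05],[-0.0038,0,-0.005,0,0.05],[-0.0038,0,-0.005,0,0.05],[-0.0038,0,-0.003,0,0.05],[-0.0038,0,-0.001,0,0.05],[-0.0038,0,0.0,0,0.05],[-0.0038,0,0.0007,0,0.05],[-0.0038,0,0.0007,0,0.05]]' 40;python3 -c "
from h import *
go(446.6,163.8,34.7,84.8)"
```

```text
time: 39.5
tool_pos: [446.7, 163.8, 34.6]
tcp_rot: [179.3, -0.2, 84.8]
ft_force: [-3.2, -1.3, 8.3]
finger_gap: 14.9
shift [-0.     -0.0001 -0.0001] turn -0.0006 | now [446.7 163.8  34.6] [179.34  -0.19  84.77] gap 14.9 t 39.5 F [-3.2 -1.3  8.3]
```

```bash
python3 -m jog '[[0,0,0,0,0.22],[0,0,0,0,0.3],[0,0,-0.001,0,0.4],[0,0,-0.002,0,0.5],[0,0,-0.01,0,0.5],[0,0,-0.04,0,0.6],[0,0,-0.09,0,0.8],[0,0,-0.13,0,1],[0.04,0,-0.16,0,1],[0.09,-0.01,-0.18,0,1],[0.14,-0.02,-0.18,0,1],[0.19,-0.03,-0.18,0,1],[0.24,-0.04,-0.18,0,1],[0.29,-0.04,-0.18,0,1],[0.29,-0.04,-0.18,0,1],[0.29,-0.04,-0.18,0,1],[0.29,-0.04,-0.18,0,1]]' 40;python3 -c "
from fit import *
e=snap('scene',3);d=snap('top',3)
crop(e,290,180,60,48,13,'pics/ya1.png');crop(d,150,165,80,60,10,'pics/ya3.png');crop(e,100,100,300,220,2.6,'pics/ya4.png')
print(refine(d,(446.7,164,-5),60,40,25,.7)[0],refine(d,(446.7,164,-5),16,36,56,.7)[0])
print(r.sense()['qd'].round(2))
"
```

```text
time: 41.2
tool_pos: [431.2, 455.0, 215.2]
tcp_rot: [179.3, -0.2, 84.8]
ft_force: [0.1, 0.3, 0.2]
finger_gap: 85.4
[445.79981995 169.22213154  -5.36858606] [447.20095719 165.98107045  -4.8020777 ]
[ 0.34  0.41 -0.28  0.09 -0.15  0.19]
```

View pics/ya1.png

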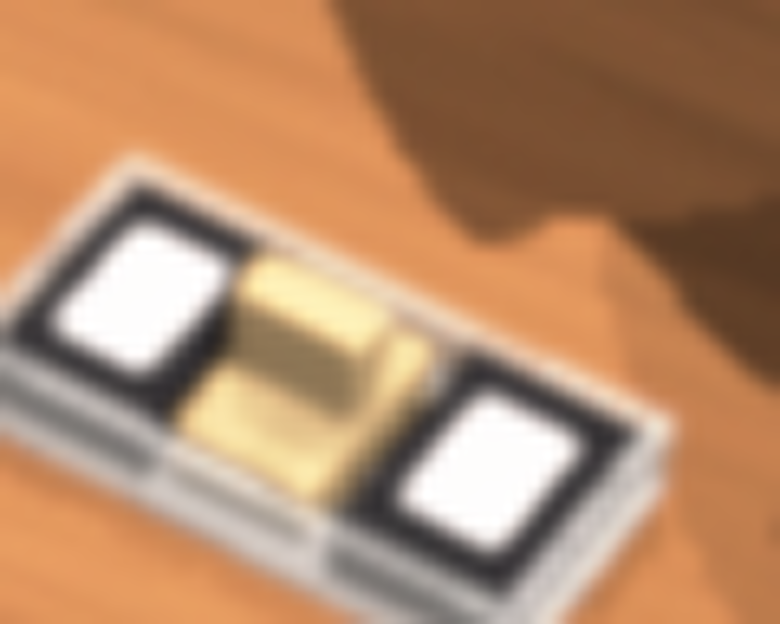

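View pics/ya3.png

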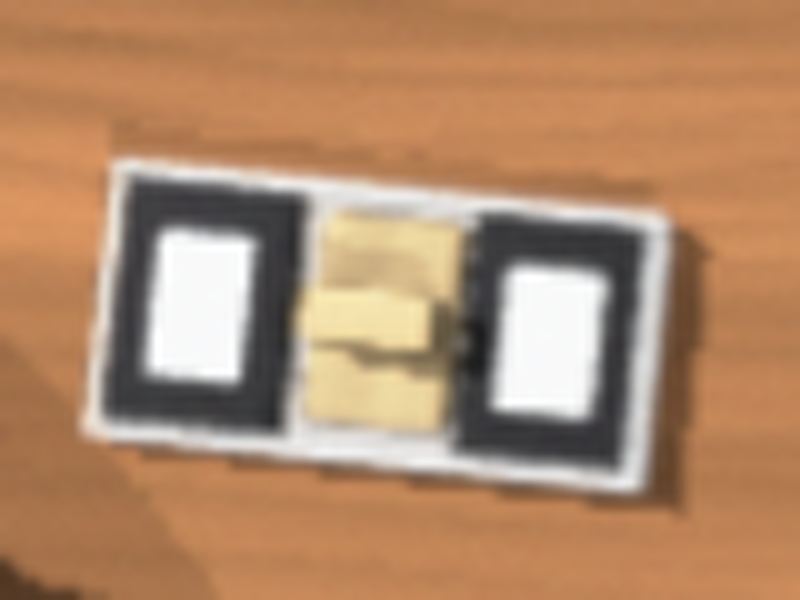

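View pics/ya4.png

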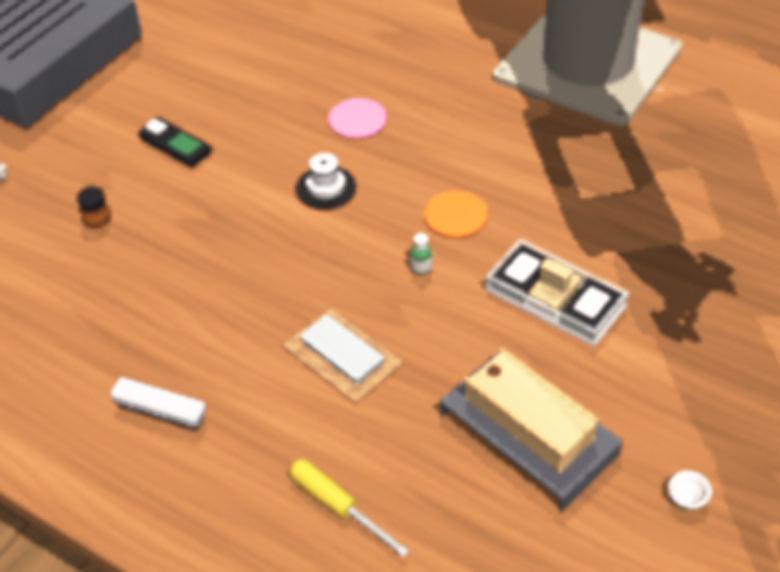

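Now 15 crop px are clear on the left and 17 on the right, so it is centred and seated. The wide view shows everything standing in its place, and the gauge and bottle where they were.

```bash
python3 -m jog '[[0,0,0,0,1],[0,0,0,0,1],[0,0,0,0,1],[0,0,0,0,1],[0,0,0,0,1]]'; python3 -c "
from bench import r
print(r.hand_in())"
```

```text
time: 42.0
tool_pos: [431.5, 455.0, 215.6]
tcp_rot: [179.3, -0.2, 84.7]
ft_force: [-0.0, -0.0, 0.0]
finger_gap: 85.4
the job is handed in; nothing more can be done
None
```

I took the pile apart from the top in the order asked: clamp onto the rubber disc, mirror onto the cork pad, box onto the riser, then the filler into the tray. Everything was released and the arm withdrawn, and I handed in at about 42 s.

My last checks showed:
- **Placements:** the clamp, mirror and box sat within about 1–2 mm of the middle of their places. The mirror and box were within about 1° of square.
- **Filler:** it first seated about 4 mm toward one cartridge case. I regripped it, lifted it slightly and moved it to the middle. It touched the tray floor at the expected height and looked about equally clear on both sides from above.
- **Bystanders:** the bottle and gauge read as unmoved to within 1 mm, except for a 1° scatter in the gauge's angle.

**Disagreements:**
- The two cameras differed by roughly 2–5 mm in absolute position. I averaged them and checked against where the arm held each thing.
- Some automatic edge fits failed (tray outline, filler block, gauge in the scene view). I judged those by eye or from other edges.
- After the move, the scene view made the filler's left gap look smaller than the top view did. I put this down to the viewing angle and did not check it further.

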